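Load the record-care caddy and slide it home under the tiers

ROBOT

A 6-joint arm with a two-finger parallel gripper is mounted at the origin on the work surface. World frame = base frame: x ahead of the robot, y to its left, z up, the work surface at z = 0. Lengths are in m, angles in rad, forces in N, time in s.
With the tool pointing down it reaches from about 0.35 to 0.975 m from the base axis. Payload 7.1 kg.
Tool frame: the origin (TCP) lies at the very end of the fingers, on their centre line; the grasp point (between the pads) lies 19 mm behind it; z points along the fingers, y is the line along which they close (so a half turn about z gives the same grasp; the last joint's range is limited). The gripper opens to 88 mm and grips with 3 to 60 N. Pads are 20 mm wide; open, the fingers measure 115 mm over their backs; the gripper's body (75 mm by 178 mm) begins 61 mm behind the grasp point.
Start: joints at [1.326, 0.423, 1.63, -0, 1.089, -0.019], TCP at [0.14, 0.609, 0.223] pointing down, gripper open.
Joint ranges: [-3, 3], [-0.9, 2.11], [0.09, 2.58], [-1.31, 4.45], [0.11, 2.69], [-2.54, 2.54]. Speed limits (rad/s): [2.39, 2.39, 3.01, 3.14, 3.14, 3.14].

INTERFACE

Orientations are given as a unit quaternion [w, x, y, z].
In Python, from cell import sensors, optics, bot gives the robot as it stands.
- The arm moves only by the tool drive_tool, never from a script. Its argument "steps" is a list of rows, each an object with "translation": the shift along the tool's x, y, z as a fraction of full scale, a list of three; "rotation": the turn, a rotation vector about the tool's x, y, z as a fraction of full scale, a list of three; "gripper": the opening, from 0 (shut) to 1 (fully open). In form: [{"translation": [x, y, z], "rotation": [ax, ay, az], "gripper": gripper}, ...]. A call has 1 to 8 rows; each row is the pose to reach, as a shift and turn from the pose commanded when the call began, along the tool's axes at that moment; what a row does not reach only later rows make up. Full scale, the value 1, is 0.2 m for a shift and 45 degrees for a turn. A row lasts 1/10 s, in which the tool goes at most 50 mm and 8.59 degrees, less where a joint would pass 70% of its speed; a pose out of reach is approached as far as the arm can. A call with a number of a shift or a turn outside -1 to 1 is refused whole. A call with a gripper value outside its range is refused whole. The fingers move at their own pace and stop on an object; "force" is the grip in N (left out, the last holds). Time passes only in rows, so rows that repeat a pose let the fingers close. It gives the time, the measured TCP pose, the force, the opening and the grip force at its end, in the units of the state.
- sensors.get_state(): the state, without advancing time (a new reading comes with each control period).
- optics.snapshot(name): name is "scene" or "top" or "wrist"; returns a dict with "pixels" (480x640x3 uint8, red, green, blue), "fx", "fy", "cx", "cy" (pixels), "extrinsics" (4x4, takes a point from camera to world coordinates). Camera axes: x right, y up, looking along -z (the intrinsics and any distortion apply to the point x, -y, -z); pixel columns grow to the right and rows downward; lengths in m; the calibration is good to about 2 mm. A picture is of the moment at which its call begins. There is no depth.
- bot.finish_job(): hands the job in; it is judged then, once.
The state is a dict: "time_s": time; "joint_positions": joint angles; "joint_vel": joint speeds; "effort": joint torques, N m; "tcp_pos": TCP position; "ee_rot": TCP orientation; "contact_force": force on the tool from outside, world axes, zero at the start; "torque": the same for the moment, N m; "finger_gap": finger opening in m; "grip_force": force on a finger pad.
Only numpy, scipy, OpenCV 4.12 (cv2) and the standard library are available. Lean on these libraries where they do the work, as an engineer would, in place of code of your own. Each camera call takes 0.05 s, during which the arm holds its last target. There are 200 camera calls.

TASK

Put the two record-care bottles (amber with black cap, blue with white cap) away: stand each one upright in an empty cell of its own in the divided plywood caddy, keeping it upright on the way and setting it down gently rather than dropping it. Then slide the loaded caddy squarely under the lower plywood tier until its outward-facing side is flush with the tier's front edge, leaving the three things already in the caddy standing in their cells and the cup and the other things around undisturbed.

Things in the scene. Friction and masses are not known exactly. Their poses are not given: they have to be found in the camera images.
- tiers: Fixed unit of two stacked birch plywood tiers, boards 15 mm thick. Origin: centre of the lower tier's footprint, on the table; z up, -x its open front, y along its 330 mm width. Lower tier 226 mm deep (x -113 to 113 mm), top surface at z 147 mm. Under it an open bay, 300 mm wide between two side panels, 132 mm clear height (102 mm under a rail in the last 15 mm at the back).
- bay (a point): Point on the table below the middle of the lower tier's front edge (x -113 mm in the frame of tiers), axes parallel to those of tiers.
- caddy: Loose open plywood caddy, 141 (x) by 208 (y) by 60 mm tall, 0.42 kg empty, on the table before the tiers. Origin: centre of its underside. The +x side faces the tiers. Walls and floor 7 mm; six 60 mm square cells (2 along x, 3 along y, 67 mm apart; dividers 52 mm tall). Tin, brush and jar stand, in any order, in the cells centred at (-33.5,-67), (33.5,-67) and (-33.5,0) mm.
- amber_mid (a point): Centre, half-way up, of the amber glass bottle with black cap, 112 mm tall, about 0.17 kg: body 46 mm in diameter up to 58 mm from its foot, shoulder up to 69 mm, then a straight cap 30 mm in diameter to the top, to grip it by (13 to 56 mm above this point). z up. It starts on the lower tier near its front edge, just under the upper tier's edge.
- blue_mid (a point): The same for the blue bottle with white cap; same shape, size and mass.
- tin_mid (a point): Centre, half-way up, of a round aluminium tin, 48 mm in diameter, 62 mm tall, in a cell of the caddy. z up.
- brush_mid (a point): Centre, half-way up, of a round velvet record brush with a turned dark wood knob, 50 mm in diameter, 86 mm tall, in a cell of the caddy. z up.
- jar_mid (a point): Centre, half-way up, of a white jar with green lid, 50 mm in diameter, 64 mm tall, in a cell of the caddy. z up.
- cup_mid (a point): Centre, half-way up, of a white espresso cup, 62 mm in diameter, 56 mm tall, its handle pointing to the back, on the lower tier in the same row as the bottles. A bystander.
- weight: Stainless steel record weight, disc 76 mm in diameter and 34 mm tall, on top of the upper tier. Origin: centre of its underside. A bystander.
- level: Aluminium spirit level, 150 mm long (y), 18 mm wide, 40 mm tall, standing on top of the upper tier. Origin: centre of its underside. A bystander.
- adapter: Red plastic 45 adapter, disc 72 mm in diameter with a hub, 18 mm tall, on the table. Origin: centre of its underside. A bystander.
- scraper: Black silicone turntable-mat scraper with a round grip bar, 75 mm by 100 mm, 17 mm tall, lying on the table. Origin: on its underside, by the grip bar. A bystander.
- caddy_front (a point): Centre of the outer face of the caddy's near (-x) side, which has a dark inlaid slot; 30 mm above its underside; axes parallel to those of caddy. This side is to finish flush with the tier's front edge.
- upper_edge (a point): Middle of the lower front edge of the upper tier's board, at x -88, z 332 mm in the frame of tiers (axes parallel): the upper tier is set back 25 mm from the lower one. Its board reaches up to z 347 mm.
- cell_a (a point): Centre, on the upper face of the caddy's 7 mm thick floor, of an empty 60 mm square cell of the caddy, at (x, y) = (33.5, 0) mm in the frame of caddy; axes parallel to it.
- cell_b (a point): Centre, on the upper face of the caddy's 7 mm thick floor, of an empty 60 mm square cell of the caddy, at (x, y) = (33.5, 67) mm in the frame of caddy; axes parallel to it.
- cell_c (a point): Centre, on the upper face of the caddy's 7 mm thick floor, of an empty 60 mm square cell of the caddy, at (x, y) = (-33.5, 67) mm in the frame of caddy; axes parallel to it.

How it is judged:
By the outcome, as a careful person would: the job done as asked, in the order asked, and still so for the second after the job is handed in, with the robot touching nothing.
It also fails if it takes over 66 s, if anything falls off the work surface, if the arm or the gripper's body presses on something with over 40 N, if the wrist force passes 120 N, or if a joint passes its speed limit or range.

## Working session

There is one attempt and no reset: what is moved stays moved. The work goes in short steps, Python scripts to look and compute and a tool call to move; the robot and the scene stay as the last step left them, time stands still between calls to the robot, and variables do not carry over. Pictures are saved under pics/ and viewed, at most 10 in all, crops included, and the job is handed in when it is done.

Besides the shell and the picture viewer there is one more tool, called after "Emit:" by a JSON object that holds its "op" and its "data". drive_tool: Moves the arm, as the interface text tells. Shift numbers are shares of 0.2 m and turn numbers shares of 45 degrees, none past 1 either way. Its arguments: {"type":"object","properties":{"steps":{"type":"array","items":{"type":"object","properties":{"translation":{"type":"array","items":{"type":"number","minimum":-1,"maximum":1}},"rotation":{"type":"array","items":{"type":"number","minimum":-1,"maximum":1}},"gripper":{"type":"number"}}}},"force":{"type":"number"}},"required":["steps"]}

```bash
ls; mkdir -p pics
cat > h.py <<'E'
import numpy as np, cv2
from cell import sensors, optics, bot
def snap(n,f=None):
    s=optics.snapshot(n)
    if f: cv2.imwrite(f'pics/{f}.png',s['pixels'][:,:,::-1])
    return s
def ray(s,u,v):
    E=np.array(s['extrinsics']);d=E[:3,:3]@np.array([(u-s['cx'])/s['fx'],-(v-s['cy'])/s['fy'],-1.]);return E[:3,3],d
def onz(s,u,v,z):
    o,d=ray(s,u,v);return o+d*(z-o[2])/d[2]
def proj(s,p):
    E=np.array(s['extrinsics']);q=E[:3,:3].T@(np.array(p)-E[:3,3]);return s['cx']+s['fx']*q[0]/-q[2], s['cy']-s['fy']*q[1]/-q[2]
E
python3 - <<'E'
from h import *
import os
for n in('scene','top','wrist'):
    s=snap(n,n+'0'); print(n,{k:(np.round(v,3).tolist() if k!='pixels' else 0) for k,v in s.items()})
    np.savez(f'{n}0.npz',**s)
print(sensors.get_state())
E
```

```text
pics
scene {'pixels': 0, 'fx': 546.619, 'fy': 546.619, 'cx': 316.298, 'cy': 235.759, 'extrinsics': [[-1.0, -0.01, 0.012, 0.575], [0.013, -0.947, 0.322, 0.285], [0.008, 0.322, 0.947, 1.239], [0.0, 0.0, 0.0, 1.0]]}
top {'pixels': 0, 'fx': 474.731, 'fy': 474.731, 'cx': 319.284, 'cy': 244.878, 'extrinsics': [[-0.01, 0.993, -0.122, 0.429], [-1.0, -0.012, -0.019, -0.069], [-0.021, 0.121, 0.992, 1.296], [0.0, 0.0, 0.0, 1.0]]}
wrist {'pixels': 0, 'fx': 373.994, 'fy': 373.994, 'cx': 320.734, 'cy': 246.612, 'extrinsics': [[0.224, -0.946, -0.235, 0.076], [0.975, 0.217, 0.056, 0.623], [-0.002, -0.242, 0.97, 0.383], [0.0, 0.0, 0.0, 1.0]]}
{'time_s': 0.15, 'joint_positions': array([ 1.32601037e+00,  4.23664479e-01,  1.63048367e+00, -1.79798198e-06,
        1.08862464e+00, -1.89689740e-02]), 'joint_vel': array([-0.00047878, -0.00265163, -0.00186244, -0.00107314,  0.00033412,
       -0.00062539]), 'effort': array([ 2.73269552e-04, -5.44985425e+01, -2.73919308e+01,  6.43288507e-02,
        2.03925348e-02, -7.94176253e-05]), 'tcp_pos': array([0.13979225, 0.60872807, 0.22209289]), 'ee_rot': array([-7.68016208e-05,  1.12668311e-01,  9.93632479e-01, -5.85046360e-04]), 'contact_force': array([-0.02513356, -0.19918765, -0.22946307]), 'torque': array([-0.01927427, -0.05212727,  0.03018177]), 'grip_force': 0.0, 'finger_gap': 0.08796688519740671}
```

View pics/scene0.png

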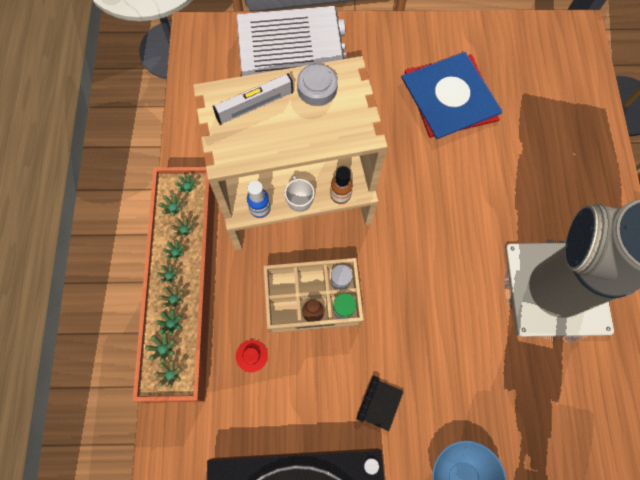

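View pics/top0.png

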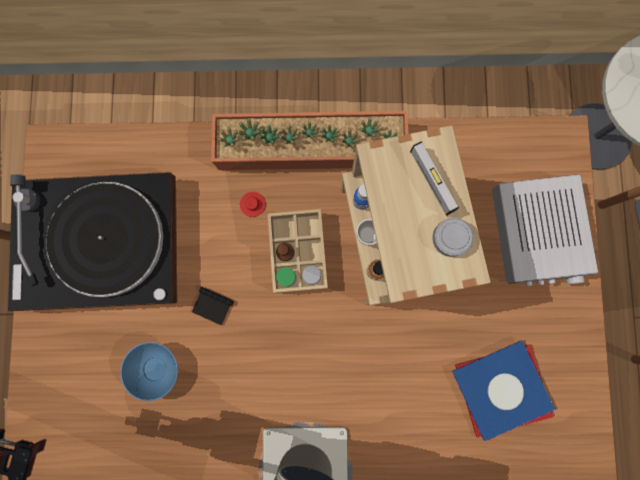

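The scene view shows, in pixels: caddy around (313,295), jar (345,304), tin (342,275), brush (313,310), blue bottle (258,198), cup (299,193) and amber bottle (342,185). The lower-tier front edge runs about (228,225)–(375,207). So the empty cells are a, b and c on the left and top. Next I'll measure, with zoomed crops for the edges.

Run:
```python
from h import *
s=dict(np.load('scene0.npz'));im=s['pixels'];
def crop(x0,x1,y0,y1,k,f):
    c=cv2.resize(im[y0:y1,x0:x1],None,fx=k,fy=k,interpolation=cv2.INTER_CUBIC)[:,:,::-1].copy()
    for x in range((x0//10+1)*10,x1,10): cv2.putText(c,str(x),((x-x0)*k,8),0,.3,(255,0,255));cv2.line(c,((x-x0)*k,10),((x-x0)*k,15),(255,0,255))
    for y in range((y0//10+1)*10,y1,10): cv2.putText(c,str(y),(0,(y-y0)*k),0,.3,(255,0,255));cv2.line(c,(20,(y-y0)*k),(26,(y-y0)*k),(255,0,255))
    cv2.imwrite(f'pics/{f}.png',c)
crop(200,395,130,250,4,'tier'); crop(255,370,250,335,6,'caddy')
hsv=cv2.cvtColor(im,cv2.COLOR_RGB2HSV)
def blob(name,m,roi):
    M=np.zeros(m.shape,np.uint8);x0,x1,y0,y1=roi;M[y0:y1,x0:x1]=m[y0:y1,x0:x1]
    n,l,st,c=cv2.connectedComponentsWithStats(M.astype(np.uint8));i=1+np.argmax(st[1:,4]);print(name,c[i].round(1),st[i])
H,S,V=[hsv[:,:,i].astype(int) for i in range(3)]
blob('bluecap',(S<50)&(V>170),(245,272,175,202))
blob('blue',(H>100)&(H<130)&(S>120),(240,280,175,225))
blob('ambcap',(V<50),(330,356,160,190))
blob('green',(H>45)&(H<85)&(S>100),(325,365,285,325))
# birch mask vs table
for p in [(290,120),(315,320),(313,262),(320,345),(270,240),(300,210)]: print(p,hsv[p[1],p[0]])
```

```text
bluecap [254.7 189.2] [248 181  15  21 207]
blue [258.  202.6] [247 192  21  18 161]
ambcap [342.4 176.1] [336 167  14  19 224]
green [344.4 304.5] [333 293  23  24 417]
(290, 120) [ 19  96 239]
(315, 320) [ 14 132  85]
(313, 262) [ 16 109 213]
(320, 345) [ 12 157 175]
(270, 240) [ 12 156 175]
(300, 210) [ 17  33 156]
```

View pics/tier.png

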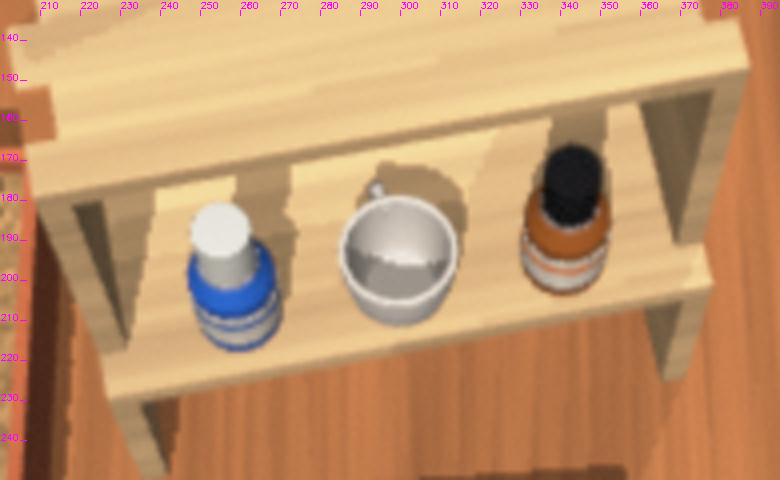

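View pics/caddy.png

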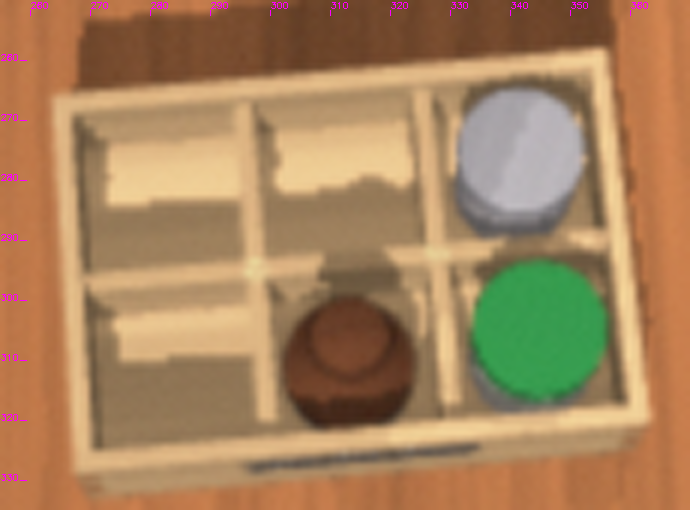

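The tier crop puts the lower-tier top front arris at about px (226,226)–(378,197.5), the blue cap top at (255,187.5) and the black cap top at (343.5,173). In the caddy crop, the rim corners are about (264,266), (356,258), (363,320) and (268,329).

Run:
```python
from h import *
s=dict(np.load('scene0.npz'));t=dict(np.load('top0.npz'))
a=lambda v:np.round(v*1000,1)
L=onz(s,226.3,225.9,.147);R=onz(s,377.8,197.6,.147)
d=R-L;print('tier',a(L),a(R),a(np.linalg.norm(d)),np.degrees(np.arctan2(d[1],d[0])))
L2=onz(s,208.8,179.5,.332);R2=onz(s,387,147,.332);d=R2-L2;print('upper',a(L2),a(R2),a(np.linalg.norm(d)),np.degrees(np.arctan2(d[1],d[0])))
C=[onz(s,u,v,.06) for u,v in((263.8,266.2),(356,257.8),(363.3,319.7),(268,328.7))]
for i in range(4):
    d=C[(i+1)%4]-C[i];print('caddy',a(C[i]),a(np.linalg.norm(d)),np.degrees(np.arctan2(d[1],d[0])))
print('caddy c',a(np.mean(C,0)))
for n,p,z in(('blue',(255.2,187.5),.259),('amber',(343.5,173),.259),('jar',(345,304.3),.071),('tin',(341.8,274.6),.069),('adapter',(251,355),.015),('cup',(299.7,192.5),.203)):
    P=onz(s,*p,z);print(n,a(P),'top px',np.round(proj(t,P),1))
print('top px of tier L,R,caddy',[np.round(proj(t,p),1) for p in(L,R,*C)])
```

```text
tier [ 752.3 -111.3  147. ] [ 427.5 -173.1  147. ] 330.6 -169.23359339248734
upper [ 757.6 -134.1  332. ] [ 430.4 -197.1  332. ] 333.2 -169.10148773512844
caddy [678.9 -46.3  60. ] 207.6 -175.21137804862641
caddy [472.1 -63.6  60. ] 140.3 94.38033818999882
caddy [461.4  76.3  60. ] 206.7 4.725309395215923
caddy [667.4  93.3  60. ] 140.1 -85.28380437136401
caddy c [570.   14.9  60. ]
blue [ 681.  -149.8  259. ] top px [364.  188.7]
amber [ 507.8 -179.3  259. ] top px [379.3 266.1]
jar [500.7  44.3  71. ] top px [285.  275.4]
tin [505.7 -22.6  69. ] top px [310.9 273.2]
adapter [707.4 143.4  15. ] top px [250.9 202. ]
cup [ 595.4 -162.6  203. ] top px [368.6 230.4]
top px of tier L,R,caddy [array([344.6, 171.6]), array([372.6, 303.1]), array([319.4, 208. ]), array([326.9, 286.2]), array([273.1, 290.9]), array([266.8, 213. ])]
```

```bash
cat >> h.py <<'E'
from scipy.spatial.transform import Rotation as Rn
YT=10.8; TIERX=np.array([np.sin(np.radians(YT)),-np.cos(np.radians(YT)),0]); TIERY=np.array([np.cos(np.radians(YT)),np.sin(np.radians(YT)),0])
BAY=np.array([.5899,-.1422,0]); BLUE=np.array([.681,-.1498,0]); AMBER=np.array([.5078,-.1793,0])
def ori(th,yaw=YT):
    y=np.radians(yaw);th=np.radians(th);tx=np.array([np.sin(y),-np.cos(y),0]);ty=np.array([np.cos(y),np.sin(y),0])
    z=np.cos(th)*tx-np.sin(th)*np.array([0,0,1.]);return np.column_stack([np.cross(ty,z),ty,z])
def cur():
    s=sensors.get_state();q=s['ee_rot'];return s,np.array(s['tcp_pos']),Rn.from_quat([*q[1:],q[0]]).as_matrix()
def plan(R,p,grasp=True):
    s,p0,R0=cur();tcp=np.array(p)+(R[:,2]*.019 if grasp else 0)
    t=R0.T@(tcp-p0)/.2; w=Rn.from_matrix(R0.T@R).as_rotvec()/np.radians(45)
    m=max(1,abs(t).max(),abs(w).max())
    print('t',np.round(s['time_s'],2),'tcp',p0.round(4),'j',np.round(s['joint_positions'],2),'gap',round(s['finger_gap'],4),'grip',round(float(s['grip_force']),1),'F',np.round(s['contact_force'],1))
    print('calls',round(m,2),'trans',np.round(t/m,3).tolist(),'rot',np.round(w/m,3).tolist(),'dist',round(np.linalg.norm(tcp-p0),3))
E
python3 - <<'E'
from h import *
R=ori(40); plan(R,BLUE+[0,0,.242]-R[:,2]*.12)
E
```

```text
t 0.15 tcp [0.1398 0.6087 0.2221] j [ 1.33  0.42  1.63 -0.    1.09 -0.02] gap 0.088 grip 0.0 F [-0.  -0.2 -0.2]
calls 3.33 trans [-1.0, -0.822, -0.126] rot [0.192, -0.294, 0.413] dist 0.866
```

Emit:
{"op": "drive_tool", "data": {"steps": [{"translation": [-0.25,-0.2,-0.15],"rotation": [0.05,-0.07,0.1],"gripper": 0.7},{"translation": [-0.5,-0.4,-0.25],"rotation": [0.1,-0.15,0.2],"gripper": 0.7},{"translation": [-0.75,-0.6,-0.3],"rotation": [0.15,-0.22,0.3],"gripper": 0.7},{"translation": [-1,-0.82,-0.3],"rotation": [0.19,-0.29,0.41],"gripper": 0.7},{"translation": [-1,-0.82,-0.3],"rotation": [0.19,-0.29,0.41],"gripper": 0.7},{"translation": [-1,-0.82,-0.3],"rotation": [0.19,-0.29,0.41],"gripper": 0.7},{"translation": [-1,-0.82,-0.3],"rotation": [0.19,-0.29,0.41],"gripper": 0.7}]}}

```text
time_s: 0.85
tcp_pos: [0.2991, 0.4026, 0.2829]
ee_rot: [0.104, 0.27, 0.953, -0.087]
contact_force: [-0.2, 0.1, 0.2]
finger_gap: 0.0613
grip_force: 0.0
```

Run:
```python
from h import *
R=ori(40); plan(R,BLUE+[0,0,.242]-R[:,2]*.12)
```

```text
t 0.85 tcp [0.2991 0.4026 0.2829] j [ 1.06  0.23  1.78 -0.26  1.26  0.13] gap 0.0613 grip 0.0 F [-0.2  0.1  0.2]
calls 2.74 trans [-1.0, -0.376, 0.251] rot [0.163, -0.252, 0.35] dist 0.602
```

Emit:
{"op": "drive_tool", "data": {"steps": [{"translation": [-0.25,-0.1,0.06],"rotation": [0.04,-0.06,0.09]},{"translation": [-0.5,-0.19,0.12],"rotation": [0.08,-0.12,0.18]},{"translation": [-0.75,-0.28,0.18],"rotation": [0.12,-0.18,0.27]},{"translation": [-1,-0.38,0.25],"rotation": [0.16,-0.25,0.35]},{"translation": [-1,-0.38,0.25],"rotation": [0.16,-0.25,0.35]},{"translation": [-1,-0.38,0.25],"rotation": [0.16,-0.25,0.35]},{"translation": [-1,-0.38,0.25],"rotation": [0.16,-0.25,0.35]}]}}

```text
validation failed for argument at $.st...
```

Run:
```python
from h import *
R=ori(40); plan(R,BLUE+[0,0,.242]-R[:,2]*.12)
```

```text
t 0.85 tcp [0.2991 0.4026 0.2829] j [ 1.06  0.23  1.78 -0.26  1.26  0.13] gap 0.0613 grip 0.0 F [-0.2  0.1  0.2]
calls 2.74 trans [-1.0, -0.376, 0.251] rot [0.163, -0.252, 0.35] dist 0.602
```

The gripper value is required in every row.

Emit:
{"op": "drive_tool", "data": {"steps": [{"translation": [-0.25,-0.1,0.06],"rotation": [0.04,-0.06,0.09],"gripper": 0.7},{"translation": [-0.5,-0.19,0.12],"rotation": [0.08,-0.12,0.18],"gripper": 0.7},{"translation": [-0.75,-0.28,0.18],"rotation": [0.12,-0.18,0.27],"gripper": 0.7},{"translation": [-1,-0.38,0.25],"rotation": [0.16,-0.25,0.35],"gripper": 0.7},{"translation": [-1,-0.38,0.25],"rotation": [0.16,-0.25,0.35],"gripper": 0.7},{"translation": [-1,-0.38,0.25],"rotation": [0.16,-0.25,0.35],"gripper": 0.7},{"translation": [-1,-0.38,0.25],"rotation": [0.16,-0.25,0.35],"gripper": 0.7}]}}

```text
time_s: 1.55
tcp_pos: [0.4318, 0.2314, 0.2915]
ee_rot: [0.19, 0.393, 0.886, -0.156]
contact_force: [0.2, 0.4, 0.1]
finger_gap: 0.0615
grip_force: 0.0
```

Run:
```python
from h import *
R=ori(40); plan(R,BLUE+[0,0,.242]-R[:,2]*.12)
```

```text
t 1.55 tcp [0.4318 0.2314 0.2915] j [ 0.76  0.22  1.84 -0.5   1.27  0.22] gap 0.0615 grip 0.0 F [0.2 0.4 0.1]
calls 1.73 trans [-1.0, -0.059, 0.481] rot [0.166, -0.256, 0.354] dist 0.385
```

Emit:
{"op": "drive_tool", "data": {"steps": [{"translation": [-0.25,-0.02,0.12],"rotation": [0.04,-0.06,0.09],"gripper": 0.7},{"translation": [-0.5,-0.03,0.24],"rotation": [0.08,-0.13,0.18],"gripper": 0.7},{"translation": [-0.75,-0.04,0.36],"rotation": [0.12,-0.19,0.27],"gripper": 0.7},{"translation": [-1,-0.06,0.48],"rotation": [0.17,-0.26,0.35],"gripper": 0.7},{"translation": [-1,-0.06,0.48],"rotation": [0.17,-0.26,0.35],"gripper": 0.7},{"translation": [-1,-0.06,0.48],"rotation": [0.17,-0.26,0.35],"gripper": 0.7},{"translation": [-1,-0.06,0.48],"rotation": [0.17,-0.26,0.35],"gripper": 0.7}]}}

```text
time_s: 2.25
tcp_pos: [0.5669, 0.0558, 0.3007]
ee_rot: [0.272, 0.504, 0.788, -0.226]
contact_force: [-0.4, 1.1, -0.4]
finger_gap: 0.0613
grip_force: 0.0
```

Run:
```python
from h import *
R=ori(40); plan(R,BLUE+[0,0,.242]-R[:,2]*.12)
```

```text
t 2.25 tcp [0.5669 0.0558 0.3007] j [ 0.44  0.33  1.77 -0.76  1.26  0.33] gap 0.0613 grip 0.0 F [-0.4  1.1 -0.4]
calls 1 trans [-0.627, 0.202, 0.486] rot [0.121, -0.183, 0.264] dist 0.164
```

Emit:
{"op": "drive_tool", "data": {"steps": [{"translation": [-0.21,0.07,0.16],"rotation": [0.04,-0.06,0.09],"gripper": 0.7},{"translation": [-0.42,0.13,0.32],"rotation": [0.08,-0.12,0.18],"gripper": 0.7},{"translation": [-0.627,0.202,0.486],"rotation": [0.121,-0.183,0.264],"gripper": 0.7},{"translation": [-0.627,0.202,0.486],"rotation": [0.121,-0.183,0.264],"gripper": 0.7},{"translation": [-0.627,0.202,0.486],"rotation": [0.121,-0.183,0.264],"gripper": 0.7},{"translation": [-0.627,0.202,0.486],"rotation": [0.121,-0.183,0.264],"gripper": 0.7}]}}

```text
time_s: 2.85
tcp_pos: [0.6661, -0.0735, 0.3073]
ee_rot: [0.326, 0.577, 0.699, -0.269]
contact_force: [1.0, -0.4, 0.1]
finger_gap: 0.0614
grip_force: 0.0
```

Run:
```python
from h import *
R=ori(40); plan(R,BLUE+[0,0,.242])
w=snap('wrist','w1'); print('pred cap top px',np.round(proj(w,BLUE+[0,0,.259]),1),'foot',np.round(proj(w,BLUE+[0,0,.147]),1))
```

```text
t 2.85 tcp [ 0.6661 -0.0735  0.3073] j [ 0.23  0.48  1.61 -0.93  1.28  0.43] gap 0.0614 grip 0.0 F [ 1.  -0.4  0.1]
calls 1 trans [-0.0, 0.002, 0.603] rot [0.001, -0.0, 0.002] dist 0.121
pred cap top px [321.4 268.8] foot [321.5 144.5]
```

View pics/w1.png

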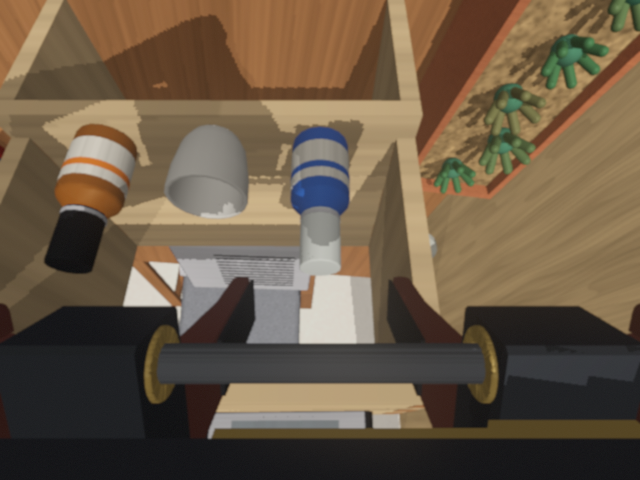

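The wrist view shows the blue cap centred at (320,268), against a prediction of (321,269), so the alignment is good. Approaching along the tool axis.

Emit:
{"op": "drive_tool", "data": {"steps": [{"translation": [0,0,0.15],"rotation": [0,0,0],"gripper": 0.7},{"translation": [0,0,0.3],"rotation": [0,0,0],"gripper": 0.7},{"translation": [0,0,0.45],"rotation": [0,0,0],"gripper": 0.7},{"translation": [0,0,0.55],"rotation": [0,0,0],"gripper": 0.7},{"translation": [0,0,0.6],"rotation": [0,0,0],"gripper": 0.7},{"translation": [0,0,0.6],"rotation": [0,0,0],"gripper": 0.4},{"translation": [0,0,0.6],"rotation": [0,0,0],"gripper": 0.3},{"translation": [0,0,0.6],"rotation": [0,0,0],"gripper": 0.2}], "force": 20}}

```text
time_s: 3.7
tcp_pos: [0.6846, -0.1647, 0.2314]
ee_rot: [0.327, 0.578, 0.698, -0.269]
contact_force: [0.3, 0.1, -0.5]
finger_gap: 0.0412
grip_force: 0.0
```

Emit:
{"op": "drive_tool", "data": {"steps": [{"translation": [0,0,0],"rotation": [0,0,0],"gripper": 0.2},{"translation": [0,0,0],"rotation": [0,0,0],"gripper": 0.2},{"translation": [0,0,0],"rotation": [0,0,0],"gripper": 0.2}], "force": 20}}

```text
time_s: 4.0
tcp_pos: [0.6844, -0.1653, 0.231]
ee_rot: [0.326, 0.578, 0.698, -0.27]
contact_force: [-0.5, 0.5, 2.7]
finger_gap: 0.0295
grip_force: 20.0
```

Run:
```python
from h import *
R=ori(40); plan(R,BLUE+[0,0,.242])
```

```text
t 4.0 tcp [ 0.6844 -0.1653  0.231 ] j [ 0.09  0.57  1.65 -1.03  1.1   0.48] gap 0.0295 grip 20.0 F [-0.5  0.5  2.7]
calls 1 trans [0.009, -0.002, -0.001] rot [0.001, 0.002, -0.001] dist 0.002
```

Gripped (gap 29.5 mm, 20 N). Lifting 20 mm, then drawing straight out.

Emit:
{"op": "drive_tool", "data": {"steps": [{"translation": [-0.02,0,-0.016],"rotation": [0,0,0],"gripper": 0.2},{"translation": [-0.045,0,-0.038],"rotation": [0,0,0],"gripper": 0.2},{"translation": [-0.077,0,-0.064],"rotation": [0,0,0],"gripper": 0.2},{"translation": [-0.045,0,-0.102],"rotation": [0,0,0],"gripper": 0.2},{"translation": [0.019,0,-0.179],"rotation": [0,0,0],"gripper": 0.2},{"translation": [0.1,0,-0.275],"rotation": [0,0,0],"gripper": 0.2},{"translation": [0.18,0,-0.37],"rotation": [0,0,0],"gripper": 0.2},{"translation": [0.24,0,-0.44],"rotation": [0,0,0],"gripper": 0.2}]}}

```text
time_s: 4.8
tcp_pos: [0.6653, -0.0672, 0.25]
ee_rot: [0.326, 0.578, 0.698, -0.27]
contact_force: [-0.5, 0.2, -2.6]
finger_gap: 0.0292
grip_force: 20.0
```

```bash
cat >> h.py <<'E'
CA=np.array([.570,.0149,0]);cy_=np.radians(4.8)
CX=np.array([np.sin(cy_),-np.cos(cy_),0]);CY=np.array([np.cos(cy_),np.sin(cy_),0])
CB=CA+.0335*CX+.067*CY; CC=CA-.0335*CX+.067*CY
E
python3 - <<'E'
from h import *
R=ori(40); plan(R,CB+[0,0,.21]); plan(R,CB+[0,0,.105])
E
```

```text
t 4.8 tcp [ 0.6653 -0.0672  0.25  ] j [ 0.24  0.55  1.64 -0.95  1.22  0.53] gap 0.0292 grip 20.0 F [-0.5  0.2 -2.6]
calls 1 trans [0.34, -0.076, 0.0] rot [0.0, 0.001, 0.0] dist 0.07
t 4.8 tcp [ 0.6653 -0.0672  0.25  ] j [ 0.24  0.55  1.64 -0.95  1.22  0.53] gap 0.0292 grip 20.0 F [-0.5  0.2 -2.6]
calls 1 trans [0.743, -0.076, 0.338] rot [0.0, 0.001, 0.0] dist 0.164
```

Emit:
{"op": "drive_tool", "data": {"steps": [{"translation": [0.05,-0.01,0],"rotation": [0,0,0],"gripper": 0.2},{"translation": [0.13,-0.03,0],"rotation": [0,0,0],"gripper": 0.2},{"translation": [0.22,-0.05,0],"rotation": [0,0,0],"gripper": 0.2},{"translation": [0.3,-0.07,0],"rotation": [0,0,0],"gripper": 0.2},{"translation": [0.34,-0.076,0],"rotation": [0,0,0],"gripper": 0.2},{"translation": [0.34,-0.076,0],"rotation": [0,0,0],"gripper": 0.2},{"translation": [0.34,-0.076,0],"rotation": [0,0,0],"gripper": 0.2}]}}

```text
time_s: 5.5
tcp_pos: [0.643, -0.0292, 0.1981]
ee_rot: [0.326, 0.578, 0.698, -0.27]
contact_force: [0.1, -0.1, -2.1]
finger_gap: 0.0299
grip_force: 20.0
```

Run:
```python
from h import *
R=ori(40); plan(R,CB+[0,0,.1035])
s=snap('scene');c=s['pixels'][180:340,200:400,::-1]
g=CB+[0,0,.227];print('cap top pred',proj(s,g),'foot',proj(s,CB+[0,0,.115]))
w=snap('wrist')['pixels'][:,:,::-1]
cv2.imwrite('pics/p2.png',np.hstack([cv2.resize(c,(500,400)),cv2.resize(w[:,100:460],(300,400))]))
```

```text
t 5.5 tcp [ 0.643  -0.0292  0.1981] j [ 0.31  0.6   1.69 -0.95  1.21  0.65] gap 0.0299 grip 20.0 F [ 0.1 -0.1 -2.1]
calls 1 trans [0.416, -0.002, 0.335] rot [-0.0, 0.002, -0.001] dist 0.107
cap top pred (np.float64(276.7512487090231), np.float64(259.32003457742917)) foot (np.float64(279.95193676117344), np.float64(274.19681163751824))
```

View pics/p2.png

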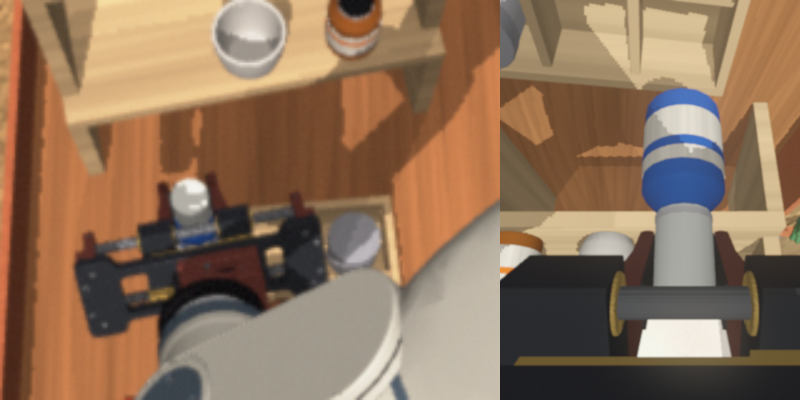

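The blue bottle hangs upright. Its cap top is at about px (275.6,257.2) against a predicted (276.8,259.3), so I add a 3 mm back and 2 mm sideways correction and lower gently.

Emit:
{"op": "drive_tool", "data": {"steps": [{"translation": [0.04,-0.01,0.01],"rotation": [0,0,0],"gripper": 0.2},{"translation": [0.12,-0.01,0.075],"rotation": [0,0,0],"gripper": 0.2},{"translation": [0.2,-0.01,0.14],"rotation": [0,0,0],"gripper": 0.2},{"translation": [0.27,-0.01,0.195],"rotation": [0,0,0],"gripper": 0.2},{"translation": [0.33,-0.01,0.245],"rotation": [0,0,0],"gripper": 0.2},{"translation": [0.37,-0.01,0.278],"rotation": [0,0,0],"gripper": 0.2},{"translation": [0.395,-0.01,0.299],"rotation": [0,0,0],"gripper": 0.2},{"translation": [0.41,-0.01,0.31],"rotation": [0,0,0],"gripper": 0.2}]}}

```text
time_s: 6.4
tcp_pos: [0.6397, -0.0245, 0.0947]
ee_rot: [0.326, 0.578, 0.698, -0.27]
contact_force: [-1.1, 0.5, -3.0]
finger_gap: 0.0295
grip_force: 20.0
```

Emit:
{"op": "drive_tool", "data": {"steps": [{"translation": [0.006,0,0.005],"rotation": [0,0,0],"gripper": 0.2},{"translation": [0.008,0,0.007],"rotation": [0,0,0],"gripper": 0.2},{"translation": [0.008,0,0.007],"rotation": [0,0,0],"gripper": 0.2}]}}

```text
time_s: 6.7
tcp_pos: [0.64, -0.0244, 0.0936]
ee_rot: [0.326, 0.578, 0.698, -0.27]
contact_force: [0.7, 0.2, -2.8]
finger_gap: 0.0298
grip_force: 20.0
```

Run:
```python
from h import *
R=ori(40); plan(R,CB+[0,0,.1035])
```

```text
t 6.7 tcp [ 0.64   -0.0244  0.0936] j [ 0.32  0.76  1.71 -1.01  1.12  0.81] gap 0.0298 grip 20.0 F [ 0.7  0.2 -2.8]
calls 1 trans [-0.001, 0.009, 0.02] rot [0.0, 0.001, -0.001] dist 0.004
```

Emit:
{"op": "drive_tool", "data": {"steps": [{"translation": [0.004,0,0.003],"rotation": [0,0,0],"gripper": 0.2},{"translation": [0.007,0,0.006],"rotation": [0,0,0],"gripper": 0.2},{"translation": [0.01,0,0.008],"rotation": [0,0,0],"gripper": 0.2},{"translation": [0.01,0,0.008],"rotation": [0,0,0],"gripper": 0.2}]}}

```text
time_s: 7.1
tcp_pos: [0.6398, -0.0245, 0.091]
ee_rot: [0.326, 0.578, 0.698, -0.27]
contact_force: [-0.2, 0.6, 2.0]
finger_gap: 0.0299
grip_force: 20.0
```

Touchdown: the vertical force went from −2.8 to +2. Releasing, then backing off along the tool axis.

Emit:
{"op": "drive_tool", "data": {"steps": [{"translation": [0,0,0],"rotation": [0,0,0],"gripper": 0.38},{"translation": [0,0,0],"rotation": [0,0,0],"gripper": 0.45},{"translation": [0,0,0],"rotation": [0,0,0],"gripper": 0.5},{"translation": [0,0,-0.1],"rotation": [0,0,0],"gripper": 0.5},{"translation": [0,0,-0.25],"rotation": [0,0,0],"gripper": 0.5},{"translation": [0,0,-0.45],"rotation": [0,0,0],"gripper": 0.6},{"translation": [0,0,-0.7],"rotation": [0,0,0],"gripper": 0.7},{"translation": [-0.2,-0.2,-0.9],"rotation": [0,0,0],"gripper": 0.7}]}}

```text
time_s: 7.9
tcp_pos: [0.5919, 0.0842, 0.2222]
ee_rot: [0.326, 0.577, 0.699, -0.268]
contact_force: [0.5, -0.1, -0.1]
finger_gap: 0.0609
grip_force: 0.0
```

Run:
```python
from h import *
R=ori(40); plan(R,AMBER+[0,0,.242]-R[:,2]*.12)
```

```text
t 7.9 tcp [0.5919 0.0842 0.2222] j [ 0.51  0.57  1.68 -0.84  1.35  0.71] gap 0.0609 grip 0.0 F [ 0.5 -0.1 -0.1]
calls 1 trans [-0.857, -0.662, 0.359] rot [0.005, -0.001, 0.001] dist 0.228
```

Emit:
{"op": "drive_tool", "data": {"steps": [{"translation": [-0.17,-0.13,0.04],"rotation": [0,0,0],"gripper": 0.7},{"translation": [-0.35,-0.27,0.1],"rotation": [0,0,0],"gripper": 0.7},{"translation": [-0.52,-0.4,0.18],"rotation": [0,0,0],"gripper": 0.7},{"translation": [-0.7,-0.53,0.27],"rotation": [0,0,0],"gripper": 0.7},{"translation": [-0.857,-0.662,0.359],"rotation": [0,0,0],"gripper": 0.7},{"translation": [-0.857,-0.662,0.359],"rotation": [0,0,0],"gripper": 0.7},{"translation": [-0.857,-0.662,0.359],"rotation": [0,0,0],"gripper": 0.7}]}}

```text
time_s: 8.6
tcp_pos: [0.4912, -0.1076, 0.3076]
ee_rot: [0.326, 0.579, 0.698, -0.269]
contact_force: [0.4, 0.3, -0.7]
finger_gap: 0.0616
grip_force: 0.0
```

Run:
```python
from h import *
R=ori(40); plan(R,AMBER+[0,0,.242])
w=snap('wrist');s=snap('scene')
print('pred px',proj(w,AMBER+[0,0,.259]))
W=w['pixels'];hs=cv2.cvtColor(W,cv2.COLOR_RGB2HSV)
m=((hs[:,:,0]<14)&(hs[:,:,1]>190)&(hs[:,:,2]>110)).astype(np.uint8);m[:, :240]=0;m[:,400:]=0;m[260:]=0
n,l,st,c=cv2.connectedComponentsWithStats(m);i=1+np.argmax(st[1:,4]);print(c[i],st[i])
c=s['pixels'][230:340,240:380,::-1]
cv2.imwrite('pics/p3.png',np.hstack([cv2.resize(c,(480,400),interpolation=2),cv2.resize(W[:,140:500,::-1],(300,400))]))
```

```text
t 8.6 tcp [ 0.4912 -0.1076  0.3076] j [ 0.25  0.22  2.   -0.96  1.21  0.56] gap 0.0616 grip 0.0 F [ 0.4  0.3 -0.7]
calls 1 trans [0.015, 0.014, 0.587] rot [0.0, 0.001, -0.003] dist 0.118
pred px (np.float64(325.1203299805783), np.float64(265.9960870027892))
[320.16393443 160.75409836] [297 158  49  11 122]
```

View pics/p3.png

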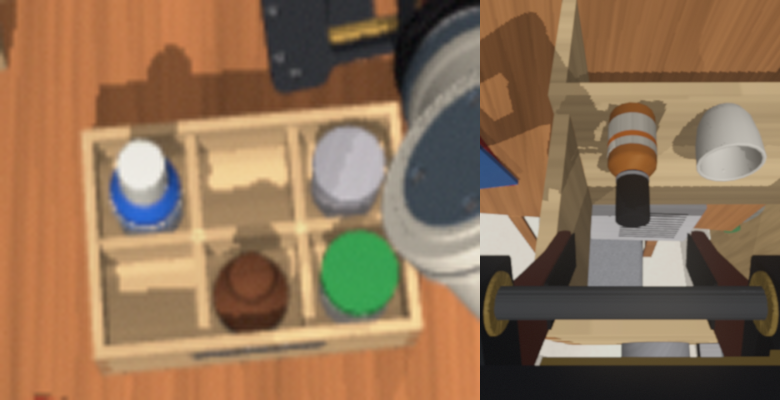

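Blue stands upright in cell b and the caddy has not moved. The amber cap in the wrist view is centred near (322,268). Approaching it.

Emit:
{"op": "drive_tool", "data": {"steps": [{"translation": [0.01,0.006,0.15],"rotation": [0,0,0],"gripper": 0.7},{"translation": [0.013,0.006,0.3],"rotation": [0,0,0],"gripper": 0.7},{"translation": [0.013,0.006,0.44],"rotation": [0,0,0],"gripper": 0.7},{"translation": [0.013,0.006,0.54],"rotation": [0,0,0],"gripper": 0.7},{"translation": [0.013,0.006,0.59],"rotation": [0,0,0],"gripper": 0.7},{"translation": [0.013,0.006,0.59],"rotation": [0,0,0],"gripper": 0.4},{"translation": [0.013,0.006,0.59],"rotation": [0,0,0],"gripper": 0.3},{"translation": [0.013,0.006,0.59],"rotation": [0,0,0],"gripper": 0.2}], "force": 20}}

```text
time_s: 9.5
tcp_pos: [0.5098, -0.1939, 0.2292]
ee_rot: [0.326, 0.578, 0.698, -0.269]
contact_force: [1.1, 0.2, -0.7]
finger_gap: 0.0408
grip_force: 0.0
```

Emit:
{"op": "drive_tool", "data": {"steps": [{"translation": [0,0,0],"rotation": [0,0,0],"gripper": 0.2},{"translation": [0,0,0],"rotation": [0,0,0],"gripper": 0.2},{"translation": [0,0,0],"rotation": [0,0,0],"gripper": 0.2}], "force": 20}}

```text
time_s: 9.8
tcp_pos: [0.5094, -0.1945, 0.2292]
ee_rot: [0.326, 0.578, 0.698, -0.27]
contact_force: [0.3, 1.0, 2.4]
finger_gap: 0.0297
grip_force: 20.0
```

Run:
```python
from h import *
R=ori(40); plan(R,AMBER+[0,0,.242])
```

```text
t 9.8 tcp [ 0.5094 -0.1945  0.2292] j [ 0.06  0.36  2.05 -1.13  1.    0.66] gap 0.0297 grip 20.0 F [0.3 1.  2.4]
calls 1 trans [0.0, 0.006, -0.004] rot [0.001, 0.002, -0.001] dist 0.002
```

Emit:
{"op": "drive_tool", "data": {"steps": [{"translation": [-0.02,0,-0.016],"rotation": [0,0,0],"gripper": 0.2},{"translation": [-0.045,0,-0.038],"rotation": [0,0,0],"gripper": 0.2},{"translation": [-0.077,0,-0.064],"rotation": [0,0,0],"gripper": 0.2},{"translation": [-0.045,0,-0.102],"rotation": [0,0,0],"gripper": 0.2},{"translation": [0.019,0,-0.179],"rotation": [0,0,0],"gripper": 0.2},{"translation": [0.1,0,-0.275],"rotation": [0,0,0],"gripper": 0.2},{"translation": [0.18,0,-0.37],"rotation": [0,0,0],"gripper": 0.2},{"translation": [0.24,0,-0.44],"rotation": [0,0,0],"gripper": 0.2}]}}

```text
time_s: 10.6
tcp_pos: [0.4904, -0.0965, 0.2483]
ee_rot: [0.326, 0.578, 0.698, -0.27]
contact_force: [0.6, -0.2, -2.3]
finger_gap: 0.0298
grip_force: 20.0
```

Run:
```python
from h import *
R=ori(40); plan(R,CC+[0,0,.24])
```

```text
t 10.6 tcp [ 0.4904 -0.0965  0.2483] j [ 0.27  0.32  2.04 -0.99  1.15  0.69] gap 0.0298 grip 20.0 F [ 0.6 -0.2 -2.3]
calls 1 trans [0.42, 0.846, -0.341] rot [0.0, 0.001, -0.0] dist 0.201
```

Emit:
{"op": "drive_tool", "data": {"steps": [{"translation": [0.04,0.08,-0.04],"rotation": [0,0,0],"gripper": 0.2},{"translation": [0.11,0.22,-0.1],"rotation": [0,0,0],"gripper": 0.2},{"translation": [0.18,0.37,-0.16],"rotation": [0,0,0],"gripper": 0.2},{"translation": [0.25,0.52,-0.22],"rotation": [0,0,0],"gripper": 0.2},{"translation": [0.32,0.66,-0.27],"rotation": [0,0,0],"gripper": 0.2},{"translation": [0.38,0.77,-0.315],"rotation": [0,0,0],"gripper": 0.2},{"translation": [0.41,0.83,-0.335],"rotation": [0,0,0],"gripper": 0.2},{"translation": [0.42,0.846,-0.341],"rotation": [0,0,0],"gripper": 0.2}]}}

```text
time_s: 11.4
tcp_pos: [0.6378, 0.0395, 0.227]
ee_rot: [0.326, 0.577, 0.698, -0.269]
contact_force: [0.0, -0.1, -2.8]
finger_gap: 0.0295
grip_force: 20.0
```

Run:
```python
from h import *
R=ori(40); plan(R,CC+[0,0,.103])
s,p,Rc=cur();g=p-Rc[:,2]*.019
s=snap('scene');im=s['pixels'];z=g[2]+.0176
print('cap top pred by grasp',proj(s,[g[0],g[1],z]),'by cell',proj(s,[CC[0],CC[1],z]))
cv2.imwrite('pics/p4.png',cv2.resize(im[230:350,230:390,::-1],(800,600),interpolation=2))
h=cv2.cvtColor(im,cv2.COLOR_RGB2HSV)
```

```text
t 11.4 tcp [0.6378 0.0395 0.227 ] j [ 0.41  0.59  1.63 -0.88  1.32  0.64] gap 0.0295 grip 20.0 F [ 0.  -0.1 -2.8]
calls 1 trans [0.523, -0.005, 0.436] rot [0.001, 0.001, 0.001] dist 0.136
cap top pred by grasp (np.float64(277.8599069100437), np.float64(289.5991511270964)) by cell (np.float64(278.4531115840084), np.float64(289.64893794552546))
```

View pics/p4.png

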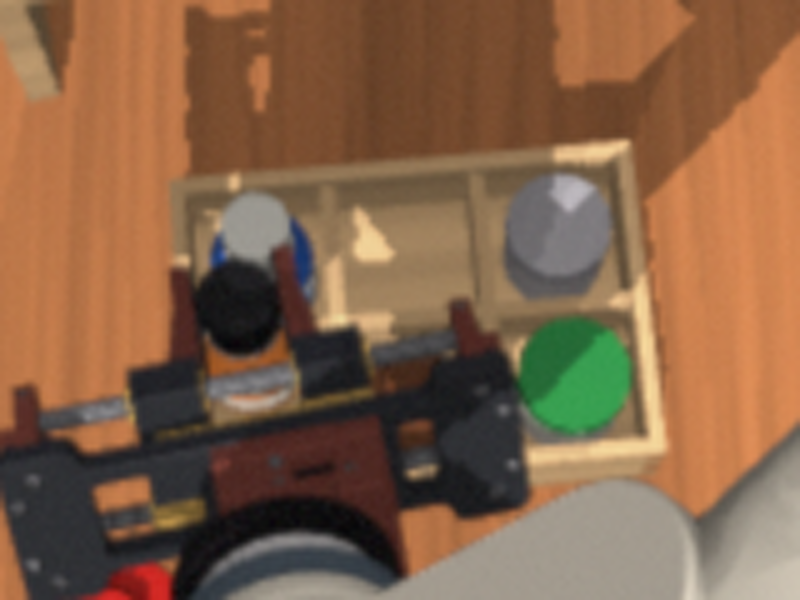

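The black cap is at px (278,291), within 3 mm of its target over cell c. Lowering gently.

Emit:
{"op": "drive_tool", "data": {"steps": [{"translation": [0.05,0,0.045],"rotation": [0,0,0],"gripper": 0.2},{"translation": [0.14,-0.003,0.125],"rotation": [0,0,0],"gripper": 0.2},{"translation": [0.23,-0.003,0.2],"rotation": [0,0,0],"gripper": 0.2},{"translation": [0.32,-0.003,0.28],"rotation": [0,0,0],"gripper": 0.2},{"translation": [0.39,-0.003,0.34],"rotation": [0,0,0],"gripper": 0.2},{"translation": [0.45,-0.003,0.39],"rotation": [0,0,0],"gripper": 0.2},{"translation": [0.49,-0.003,0.425],"rotation": [0,0,0],"gripper": 0.2},{"translation": [0.51,-0.003,0.442],"rotation": [0,0,0],"gripper": 0.2}]}}

```text
time_s: 12.25
tcp_pos: [0.6367, 0.0352, 0.0918]
ee_rot: [0.326, 0.578, 0.698, -0.27]
contact_force: [0.0, -0.7, -1.9]
finger_gap: 0.0294
grip_force: 20.0
```

Emit:
{"op": "drive_tool", "data": {"steps": [{"translation": [0.003,0,0.003],"rotation": [0,0,0],"gripper": 0.2},{"translation": [0.006,0,0.005],"rotation": [0,0,0],"gripper": 0.2},{"translation": [0.006,0,0.005],"rotation": [0,0,0],"gripper": 0.2}]}}

```text
time_s: 12.55
tcp_pos: [0.6374, 0.0356, 0.0919]
ee_rot: [0.326, 0.578, 0.698, -0.269]
contact_force: [-0.2, 0.4, -1.5]
finger_gap: 0.0295
grip_force: 20.0
```

Emit:
{"op": "drive_tool", "data": {"steps": [{"translation": [0.003,0,0.003],"rotation": [0,0,0],"gripper": 0.2},{"translation": [0.006,0,0.005],"rotation": [0,0,0],"gripper": 0.2},{"translation": [0.006,0,0.005],"rotation": [0,0,0],"gripper": 0.2}]}}

```text
time_s: 12.85
tcp_pos: [0.637, 0.0355, 0.0898]
ee_rot: [0.326, 0.578, 0.698, -0.27]
contact_force: [-0.2, 0.8, -2.4]
finger_gap: 0.0296
grip_force: 20.0
```

```bash
python3 -c "
from h import *
for i in range(3): print(cur()[0]['contact_force'],cur()[1])
snap('scene')
print(cur()[0]['contact_force'],cur()[1])"
```

```text
[-0.20676048  0.81314988 -2.35102712] [0.63701461 0.03545115 0.08975052]
[-0.20676048  0.81314988 -2.35102712] [0.63701461 0.03545115 0.08975052]
[-0.20676048  0.81314988 -2.35102712] [0.63701461 0.03545115 0.08975052]
[-1.10891667 -0.06100155 -1.78307658] [0.63700746 0.03544326 0.08974749]
```

Emit:
{"op": "drive_tool", "data": {"steps": [{"translation": [0.003,0,0.003],"rotation": [0,0,0],"gripper": 0.2},{"translation": [0.006,0,0.005],"rotation": [0,0,0],"gripper": 0.2},{"translation": [0.008,0,0.007],"rotation": [0,0,0],"gripper": 0.2},{"translation": [0.008,0,0.007],"rotation": [0,0,0],"gripper": 0.2}]}}

```text
time_s: 13.3
tcp_pos: [0.6373, 0.0351, 0.0893]
ee_rot: [0.327, 0.578, 0.697, -0.27]
contact_force: [-1.9, 0.6, 8.5]
finger_gap: 0.0296
grip_force: 20.0
```

Touchdown. Releasing and backing off.

Emit:
{"op": "drive_tool", "data": {"steps": [{"translation": [0,0,0],"rotation": [0,0,0],"gripper": 0.38},{"translation": [0,0,0],"rotation": [0,0,0],"gripper": 0.45},{"translation": [0,0,0],"rotation": [0,0,0],"gripper": 0.5},{"translation": [0,0,-0.1],"rotation": [0,0,0],"gripper": 0.5},{"translation": [0,0,-0.25],"rotation": [0,0,0],"gripper": 0.5},{"translation": [0,0,-0.45],"rotation": [0,0,0],"gripper": 0.6},{"translation": [0,0,-0.7],"rotation": [0,0,0],"gripper": 0.7},{"translation": [0,0,-0.9],"rotation": [0,0,0],"gripper": 0.9}]}}

```text
time_s: 14.1
tcp_pos: [0.6107, 0.1739, 0.2055]
ee_rot: [0.326, 0.578, 0.698, -0.269]
contact_force: [0.5, 0.4, 0.5]
finger_gap: 0.0642
grip_force: 0.0
```

Run:
```python
from h import *
R=ori(40)
fr=CA-.0705*CX; print('front centre',fr, 'slots travel')
t=fr-.055*TIERX; t[2]=.15; plan(R,t,False)
s=snap('scene')
cv2.imwrite('pics/p5.png',cv2.resize(s['pixels'][200:360,220:400,::-1],None,fx=3.75,fy=3.75,interpolation=2))
```

```text
front centre [0.56410071 0.08515275 0.        ] slots travel
t 14.1 tcp [0.6107 0.1739 0.2055] j [ 0.61  0.67  1.53 -0.78  1.44  0.73] gap 0.0642 grip 0.0 F [0.5 0.4 0.5]
calls 1 trans [0.137, -0.313, 0.268] rot [0.001, -0.0, -0.001] dist 0.087
```

View pics/p5.png

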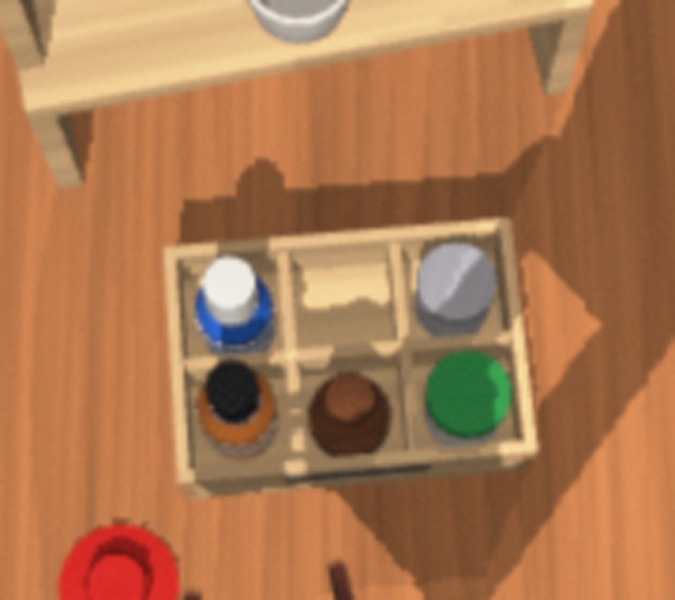

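Both bottles stand in cells b and c, and the caddy rim corners have not moved. Next is a two-finger push on the front face: fingers open, tool squared to the tiers and steepened to 50°.

Run:
```python
from h import *
t=BAY+.01*TIERY-.275*TIERX+[0,0,.12]; plan(ori(50),t,False); plan(ori(50),t-[0,0,.088],False)
s=dict(np.load('scene0.npz'));print('scraper',onz(s,380,405,.01),onz(s,362,400,.01))
```

```text
t 14.15 tcp [0.6121 0.1789 0.2095] j [ 0.61  0.67  1.52 -0.78  1.44  0.73] gap 0.0686 grip 0.0 F [0.3 2.7 2.9]
calls 1 trans [0.224, -0.364, 0.424] rot [0.01, 0.218, -0.004] dist 0.12
t 14.15 tcp [0.6121 0.1789 0.2095] j [ 0.61  0.67  1.52 -0.78  1.44  0.73] gap 0.0686 grip 0.0 F [0.3 2.7 2.9]
calls 1 trans [0.56, -0.367, 0.708] rot [0.01, 0.218, -0.004] dist 0.195
scraper [0.42813509 0.25197018 0.01      ] [0.46645347 0.24117262 0.01      ]
```

Emit:
{"op": "drive_tool", "data": {"steps": [{"translation": [0.05,-0.1,0.1],"rotation": [0,0.05,0],"gripper": 1},{"translation": [0.11,-0.2,0.21],"rotation": [0,0.11,0],"gripper": 1},{"translation": [0.17,-0.3,0.32],"rotation": [0,0.17,0],"gripper": 1},{"translation": [0.224,-0.364,0.424],"rotation": [0.01,0.218,-0.004],"gripper": 1},{"translation": [0.34,-0.365,0.52],"rotation": [0.01,0.218,-0.004],"gripper": 1},{"translation": [0.45,-0.366,0.615],"rotation": [0.01,0.218,-0.004],"gripper": 1},{"translation": [0.54,-0.367,0.69],"rotation": [0.01,0.218,-0.004],"gripper": 1},{"translation": [0.56,-0.367,0.708],"rotation": [0.01,0.218,-0.004],"gripper": 1}]}}

```text
time_s: 14.95
tcp_pos: [0.5448, 0.1213, 0.0246]
ee_rot: [0.262, 0.598, 0.723, -0.224]
contact_force: [0.4, 0.9, -0.7]
finger_gap: 0.0879
grip_force: 0.0
```

Run:
```python
from h import *
plan(ori(50),BAY+.01*TIERY-.22*TIERX+[0,0,.032],False)
plan(ori(50),BAY+.01*TIERY-.1*TIERX+[0,0,.032],False)
```

```text
t 14.95 tcp [0.5448 0.1213 0.0246] j [ 0.54  0.79  1.77 -0.78  1.04  0.92] gap 0.0879 grip 0.0 F [ 0.4  0.9 -0.7]
calls 1 trans [-0.204, 0.025, 0.124] rot [-0.013, 0.007, 0.005] dist 0.048
t 14.95 tcp [0.5448 0.1213 0.0246] j [ 0.54  0.79  1.77 -0.78  1.04  0.92] gap 0.0879 grip 0.0 F [ 0.4  0.9 -0.7]
calls 1 trans [-0.662, 0.027, 0.513] rot [-0.013, 0.007, 0.005] dist 0.167
```

Emit:
{"op": "drive_tool", "data": {"steps": [{"translation": [-0.09,0.02,0.03],"rotation": [-0.013,0.007,0.005],"gripper": 1},{"translation": [-0.16,0.025,0.085],"rotation": [-0.013,0.007,0.005],"gripper": 1},{"translation": [-0.204,0.025,0.124],"rotation": [-0.013,0.007,0.005],"gripper": 1},{"translation": [-0.23,0.025,0.146],"rotation": [-0.013,0.007,0.005],"gripper": 1},{"translation": [-0.26,0.025,0.172],"rotation": [-0.013,0.007,0.005],"gripper": 1},{"translation": [-0.29,0.025,0.197],"rotation": [-0.013,0.007,0.005],"gripper": 1},{"translation": [-0.32,0.025,0.223],"rotation": [-0.013,0.007,0.005],"gripper": 1},{"translation": [-0.33,0.025,0.23],"rotation": [-0.013,0.007,0.005],"gripper": 1}]}}

```text
time_s: 15.75
tcp_pos: [0.5668, 0.044, 0.0348]
ee_rot: [0.264, 0.6, 0.724, -0.215]
contact_force: [-2.0, 7.2, 0.1]
finger_gap: 0.0875
grip_force: 3.5
```

Run:
```python
from h import *
plan(ori(50),BAY+.01*TIERY-.1*TIERX+[0,0,.032],False)
s=snap('scene'); cv2.imwrite('pics/p6.png',cv2.resize(s['pixels'][170:330,220:400,::-1],None,fx=3.75,fy=3.75,interpolation=2))
```

```text
t 15.75 tcp [0.5668 0.044  0.0348] j [ 0.4   0.75  1.82 -0.87  0.96  0.88] gap 0.0875 grip 3.5 F [-2.   7.2  0.1]
calls 1 trans [-0.326, -0.011, 0.29] rot [0.005, -0.004, -0.004] dist 0.087
```

View pics/p6.png

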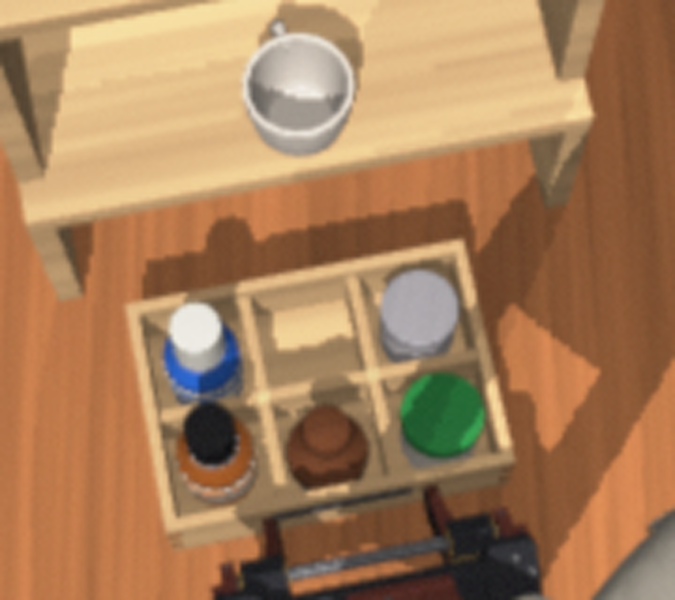

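The caddy is now square to the tiers with everything standing. Rim corners are about px (254,253), (344,234), (356.5,293) and (266,310.5). I use them to calibrate the offset from TCP to the front face.

Run:
```python
from h import *
s=dict(np.load('scene0.npz'))
C=[onz(s,u,v,.06) for u,v in((253.9,252.7),(343.7,234.3),(356.5,293.2),(265.9,310.5))]
for i in range(4):
    d=C[(i+1)%4]-C[i];print(C[i].round(4),np.linalg.norm(d).round(4),np.degrees(np.arctan2(d[1],d[0])).round(2))
f=(C[2]+C[3])/2-BAY;c=np.mean(C,0)-BAY
st,p,R=cur();tp=p-BAY
print('front tx',f@TIERX,'lat',f@TIERY,'centre tx',c@TIERX,'lat',c@TIERY,'tcp tx',tp@TIERX,'lat',tp@TIERY, 'tool yaw',np.degrees(np.arctan2(R[1,1],R[0,1])))
plan(ori(50),BAY+(tp@TIERY)*TIERY-.02*TIERX+[0,0,.033],False)
```

```text
[ 0.7018 -0.078   0.06  ] 0.2079 -168.43
[ 0.4981 -0.1198  0.06  ] 0.1395 99.98
[0.474  0.0176 0.06  ] 0.2019 10.31
[0.6726 0.0537 0.06  ] 0.135 -77.51
front tx -0.17782471812237394 lat 0.016997685810540276 centre tx -0.1092359061588634 lat 0.017494032304168145 tcp tx -0.1870638291006595 lat 0.012125307472409898 tool yaw 10.804251762877723
t 15.8 tcp [0.5668 0.0438 0.0348] j [ 0.4   0.75  1.82 -0.87  0.96  0.88] gap 0.0881 grip 2.2 F [-1.1  3.4  1.2]
calls 1 trans [-0.635, -0.0, 0.542] rot [0.005, -0.003, -0.004] dist 0.167
```

Emit:
{"op": "drive_tool", "data": {"steps": [{"translation": [-0.02,0,0.017],"rotation": [0.005,-0.003,-0.004],"gripper": 1},{"translation": [-0.058,0,0.049],"rotation": [0.005,-0.003,-0.004],"gripper": 1},{"translation": [-0.104,0,0.088],"rotation": [0.005,-0.003,-0.004],"gripper": 1},{"translation": [-0.15,0,0.127],"rotation": [0.005,-0.003,-0.004],"gripper": 1},{"translation": [-0.196,0,0.166],"rotation": [0.005,-0.003,-0.004],"gripper": 1},{"translation": [-0.242,0,0.205],"rotation": [0.005,-0.003,-0.004],"gripper": 1},{"translation": [-0.28,0,0.237],"rotation": [0.005,-0.003,-0.004],"gripper": 1},{"translation": [-0.3,0,0.254],"rotation": [0.005,-0.003,-0.004],"gripper": 1}]}}

```text
time_s: 16.6
tcp_pos: [0.5817, -0.0334, 0.0346]
ee_rot: [0.264, 0.599, 0.724, -0.218]
contact_force: [-1.2, 8.5, 3.5]
finger_gap: 0.0877
grip_force: 4.5
```

Run:
```python
from h import *
st,p,R=cur();tp=p-BAY;print('tcp tx',tp@TIERX,'lat',tp@TIERY)
plan(ori(50),BAY+.0121*TIERY-.02*TIERX+[0,0,.033],False)
```

```text
tcp tx -0.10838148458124655 lat 0.012282843584545367
t 16.6 tcp [ 0.5817 -0.0334  0.0346] j [ 0.27  0.75  1.85 -0.97  0.89  0.84] gap 0.0877 grip 4.5 F [-1.2  8.5  3.5]
calls 1 trans [-0.333, -0.001, 0.29] rot [0.001, 0.0, -0.001] dist 0.088
```

Emit:
{"op": "drive_tool", "data": {"steps": [{"translation": [-0.03,0,0.026],"rotation": [0,0,0],"gripper": 1},{"translation": [-0.07,0,0.06],"rotation": [0,0,0],"gripper": 1},{"translation": [-0.115,0,0.1],"rotation": [0,0,0],"gripper": 1},{"translation": [-0.16,0,0.139],"rotation": [0,0,0],"gripper": 1},{"translation": [-0.205,0,0.178],"rotation": [0,0,0],"gripper": 1},{"translation": [-0.25,0,0.217],"rotation": [0,0,0],"gripper": 1},{"translation": [-0.285,0,0.248],"rotation": [0,0,0],"gripper": 1},{"translation": [-0.305,0,0.266],"rotation": [0,0,0],"gripper": 1}]}}

```text
time_s: 17.4
tcp_pos: [0.5975, -0.1127, 0.034]
ee_rot: [0.265, 0.599, 0.724, -0.218]
contact_force: [-2.1, 14.0, 11.6]
finger_gap: 0.0875
grip_force: 6.9
```

Run:
```python
from h import *
st,p,R=cur();tp=p-BAY;print('tcp tx',tp@TIERX,'lat',tp@TIERY)
plan(ori(50),BAY+.0121*TIERY-.012*TIERX+[0,0,.033],False)
s=snap('scene');g=cv2.cvtColor(s['pixels'],cv2.COLOR_RGB2HSV)
np.savez('s7.npz',**s)
# profiles across the front edge at lateral positions: HSV vs tx for the table-front plane at z=0.06 (rim) 
for lat in(-.075,.0,.09,.105):
    print('lat',lat)
    for x in np.arange(-.045,.012,.0025):
        q=BAY+lat*TIERY+x*TIERX+[0,0,.06];u,v=proj(s,q);h=cv2.getRectSubPix(s['pixels'],(1,1),(float(u),float(v)))[0,0];print(round(x*1e3,1),h.tolist(),end=' ')
    print()
```

```text
tcp tx -0.02760625763880624 lat 0.012952444753689
t 17.4 tcp [ 0.5975 -0.1127  0.034 ] j [ 0.13  0.74  1.85 -1.06  0.83  0.8 ] gap 0.0875 grip 6.9 F [-2.1 14.  11.6]
calls 1 trans [-0.056, -0.004, 0.054] rot [0.003, 0.002, -0.001] dist 0.016
lat -0.075
-45.0 [67, 37, 26] -42.5 [85, 51, 34] -40.0 [98, 63, 41] -37.5 [97, 68, 45] -35.0 [91, 65, 44] -32.5 [91, 64, 43] -30.0 [99, 75, 52] -27.5 [102, 80, 56] -25.0 [94, 71, 50] -22.5 [94, 73, 51] -20.0 [107, 85, 62] -17.5 [130, 104, 76] -15.0 [140, 112, 82] -12.5 [132, 107, 78] -10.0 [118, 96, 69] -7.5 [113, 92, 65] -5.0 [117, 96, 68] -2.5 [120, 98, 71] 0.0 [121, 99, 72] 2.5 [123, 101, 73] 5.0 [125, 101, 73] 7.5 [128, 104, 75] 10.0 [128, 105, 75] 
lat 0.0
-45.0 [73, 59, 51] -42.5 [91, 60, 40] -40.0 [102, 68, 45] -37.5 [101, 76, 52] -35.0 [105, 85, 61] -32.5 [105, 86, 62] -30.0 [91, 75, 56] -27.5 [62, 54, 46] -25.0 [49, 45, 42] -22.5 [72, 62, 50] -20.0 [104, 85, 63] -17.5 [130, 105, 75] -15.0 [141, 114, 81] -12.5 [139, 113, 81] -10.0 [132, 107, 77] -7.5 [120, 97, 69] -5.0 [104, 82, 59] -2.5 [94, 71, 50] 0.0 [95, 68, 48] 2.5 [95, 65, 45] 5.0 
[... 313 characters left out ...]
 [214, 175, 127] -12.5 [188, 157, 118] -10.0 [134, 117, 100] -7.5 [128, 105, 89] -5.0 [158, 122, 99] -2.5 [175, 145, 122] 0.0 [148, 109, 82] 2.5 [135, 79, 41] 5.0 [152, 83, 35] 7.5 [156, 86, 36] 10.0 [157, 88, 40] 
lat 0.105
-45.0 [153, 95, 59] -42.5 [165, 104, 64] -40.0 [171, 115, 74] -37.5 [170, 130, 90] -35.0 [173, 139, 100] -32.5 [175, 142, 103] -30.0 [177, 144, 104] -27.5 [174, 141, 102] -25.0 [167, 136, 98] -22.5 [163, 132, 96] -20.0 [176, 143, 103] -17.5 [209, 170, 122] -15.0 [216, 176, 128] -12.5 [196, 159, 114] -10.0 [147, 116, 83] -7.5 [124, 94, 66] -5.0 [119, 95, 75] -2.5 [127, 107, 90] 0.0 [153, 124, 102] 2.5 [170, 127, 97] 5.0 [164, 124, 96] 7.5 [147, 107, 79] 10.0 [141, 95, 64]
```

Run:
```python
from h import *
st,p,R=cur();print(st['contact_force'],p,st['time_s'])
s=dict(np.load('s7.npz'))
def prof(z,lats,x0,x1):
    for lat in lats:
        print('lat',lat,'z',z,end=': ')
        for x in np.arange(x0,x1,.0015):
            u,v=proj(s,BAY+lat*TIERY+x*TIERX+[0,0,z]);print(round(x*1e3,1),int(cv2.getRectSubPix(s['pixels'],(1,1),(float(u),float(v)))[0,0].sum()),end=' ')
        print()
prof(.147,(-.13,-.1,-.03,.03,.1,.14),-.012,.0095)
```

```text
[-0.28501403  6.6146727   5.00154583] [ 0.59746581 -0.1132471   0.03399973] 17.45
lat -0.13 z 0.147: -12.0 237 -10.5 249 -9.0 270 -7.5 296 -6.0 331 -4.5 345 -3.0 350 -1.5 345 -0.0 343 1.5 338 3.0 333 4.5 334 6.0 342 7.5 354 9.0 361 
lat -0.1 z 0.147: -12.0 278 -10.5 264 -9.0 268 -7.5 300 -6.0 327 -4.5 350 -3.0 348 -1.5 346 -0.0 344 1.5 348 3.0 351 4.5 355 6.0 359 7.5 361 9.0 362 
lat -0.03 z 0.147: -12.0 335 -10.5 384 -9.0 424 -7.5 473 -6.0 519 -4.5 560 -3.0 572 -1.5 578 -0.0 576 1.5 568 3.0 561 4.5 553 6.0 551 7.5 553 9.0 552 
lat 0.03 z 0.147: -12.0 369 -10.5 420 -9.0 451 -7.5 501 -6.0 543 -4.5 566 -3.0 573 -1.5 575 -0.0 574 1.5 565 3.0 554 4.5 544 6.0 540 7.5 539 9.0 540 
lat 0.1 z 0.147: -12.0 373 -10.5 419 -9.0 445 -7.5 492 -6.0 538 -4.5 557 -3.0 565 -1.5 568 -0.0 564 1.5 558 3.0 547 4.5 536 6.0 529 7.5 523 9.0 520 
lat 0.14 z 0.147: -12.0 347 -10.5 392 -9.0 434 -7.5 475 -6.0 527 -4.5 554 -3.0 558 -1.5 561 -0.0 559 1.5 551 3.0 543 4.5 535 6.0 527 7.5 519 9.0 514
```

Run:
```python
from h import *
for f in('scene0.npz','s7.npz'):
    s=dict(np.load(f));im=cv2.GaussianBlur(s['pixels'],(1,1),0)
    for lats in(np.arange(-.13,-.09,.005),np.arange(-.045,.05,.005),np.arange(.11,.145,.005)):
        print(f,lats[0].round(3),end=': ')
        for x in np.arange(-.024,.009,.0015):
            a=[]
            for lat in lats:
                u,v=proj(s,BAY+lat*TIERY+x*TIERX+[0,0,.147]);a.append(cv2.getRectSubPix(im,(1,1),(float(u),float(v)))[0,0])
            print(round(x*1e3,1),np.mean(a,0).astype(int).tolist(),end=' ')
        print()
```

```text
scene0.npz -0.13: -24.0 [159, 104, 66] -22.5 [159, 105, 66] -21.0 [159, 105, 66] -19.5 [160, 105, 66] -18.0 [160, 105, 66] -16.5 [161, 106, 67] -15.0 [162, 110, 71] -13.5 [165, 119, 80] -12.0 [171, 130, 91] -10.5 [177, 142, 102] -9.0 [187, 152, 110] -7.5 [204, 165, 120] -6.0 [220, 182, 131] -4.5 [228, 190, 137] -3.0 [229, 191, 138] -1.5 [227, 190, 137] 0.0 [225, 187, 134] 1.5 [221, 181, 131] 3.0 [214, 175, 126] 4.5 [208, 170, 123] 6.0 [207, 171, 126] 7.5 [208, 175, 132] 
scene0.npz -0.045: -24.0 [183, 115, 71] -22.5 [184, 116, 71] -21.0 [184, 116, 71] -19.5 [184, 116, 71] -18.0 [183, 116, 71] -16.5 [183, 116, 72] -15.0 [182, 119, 75] -13.5 [180, 125, 82] -12.0 [177, 133, 92] -10.5 [177, 141, 100] -9.0 [186, 150, 108] -7.5 [203, 165, 119] -6.0 [222, 184, 133] -4.5 [232, 196, 141] -3.0 [235, 200, 145] -1.5 [236, 202, 146] 0.0 [234, 200, 145] 1.5 [229, 195, 143] 3.0 [219, 186, 139] 4.5 [211, 180, 137] 6.0 [206, 176, 137] 7.5 [203, 174, 137] 
scene0.npz 0.11: -24.0 [154, 97, 60] -22.5 [153, 97, 60] -21.0 [153, 97, 59] -19.5 [152, 96, 59] -18.0 [151, 96, 59] -16.5 [150, 97, 60] -15.0 [153
[... 998 characters left out ...]
105] -7.5 [198, 161, 116] -6.0 [217, 179, 129] -4.5 [228, 190, 137] -3.0 [232, 195, 141] -1.5 [232, 196, 142] 0.0 [231, 195, 141] 1.5 [225, 189, 139] 3.0 [215, 181, 135] 4.5 [207, 175, 133] 6.0 [201, 171, 132] 7.5 [198, 170, 133] 
s7.npz 0.11: -24.0 [152, 108, 72] -22.5 [151, 107, 71] -21.0 [149, 106, 70] -19.5 [148, 105, 70] -18.0 [148, 105, 70] -16.5 [149, 106, 72] -15.0 [151, 110, 75] -13.5 [156, 117, 82] -12.0 [164, 129, 92] -10.5 [172, 139, 100] -9.0 [183, 149, 107] -7.5 [201, 163, 117] -6.0 [219, 180, 130] -4.5 [227, 189, 137] -3.0 [229, 192, 139] -1.5 [230, 193, 139] 0.0 [229, 192, 138] 1.5 [227, 189, 136] 3.0 [224, 185, 133] 4.5 [221, 181, 131] 6.0 [218, 178, 128] 7.5 [216, 175, 127]
```

The edge profiles give the tier's front arris at −7.3 mm in my frame, with the caddy's front arris parallel to it at −19 mm, so about 11.7 mm is left. I push 9 mm, back off, and check with both cameras.

Emit:
{"op": "drive_tool", "data": {"steps": [{"translation": [-0.015,0,0.0125],"rotation": [0,0,0],"gripper": 1},{"translation": [-0.0345,0,0.029],"rotation": [0,0,0],"gripper": 1},{"translation": [-0.0345,0,0.029],"rotation": [0,0,0],"gripper": 1},{"translation": [-0.0345,0,0.029],"rotation": [0,0,0],"gripper": 1}]}}

```text
time_s: 17.85
tcp_pos: [0.5989, -0.1216, 0.0338]
ee_rot: [0.265, 0.599, 0.724, -0.218]
contact_force: [-0.5, 6.0, 4.0]
finger_gap: 0.0879
grip_force: 3.0
```

Run:
```python
from h import *
st,p,R=cur();tp=p-BAY;print('tcp tx',tp@TIERX,'lat',tp@TIERY,p,st['contact_force'],st['time_s'])
```

```text
tcp tx -0.01858489022240813 lat 0.01273127734138475 [ 0.59892331 -0.1215587   0.03379536] [-0.52074617  5.99088486  3.97341444] 17.85
```

Emit:
{"op": "drive_tool", "data": {"steps": [{"translation": [0.04,0,-0.033],"rotation": [0,0,0],"gripper": 1},{"translation": [0.11,0,-0.093],"rotation": [0,0,0],"gripper": 1},{"translation": [0.25,0,-0.25],"rotation": [0,0,0],"gripper": 1},{"translation": [0.4,0,-0.45],"rotation": [0,0,0],"gripper": 1},{"translation": [0.4,0,-0.6],"rotation": [0,0,0],"gripper": 1},{"translation": [0.4,0,-0.6],"rotation": [0,0,0],"gripper": 1}]}}

```text
time_s: 18.45
tcp_pos: [0.5728, 0.0172, 0.0747]
ee_rot: [0.265, 0.598, 0.725, -0.217]
contact_force: [0.4, -0.4, -0.1]
finger_gap: 0.0879
grip_force: 0.0
```

```bash
cat > prof.py <<'E'
from h import *
import sys
def prof(s,z,lats,x0,x1,st=.0015):
    print('z',z,'lat',np.round(lats[[0,-1]],3),end=': ')
    for x in np.arange(x0,x1,st):
        a=[cv2.getRectSubPix(s['pixels'],(1,1),tuple(float(k) for k in proj(s,BAY+l*TIERY+x*TIERX+[0,0,z])))[0,0] for l in lats]
        print(round(x*1e3,1),np.mean(a,0).astype(int).tolist(),end=' ')
    print()
if __name__=='__main__':
    for n in('scene','top'):
        s=snap(n);np.savez(n+'8.npz',**s);print(n)
        for a in((-.085,-.05),(-.02,.04),(.08,.115)): prof(s,.06,np.arange(*a,.005),-.021,.006)
        if n=='top':
            for a in((-.14,-.1),(-.045,.05),(.12,.15)): prof(s,.147,np.arange(*a,.005),-.021,.006)
E
python3 prof.py
```

```text
scene
z 0.06 lat [-0.085 -0.05 ]: -21.0 [170, 131, 93] -19.5 [174, 136, 97] -18.0 [173, 136, 96] -16.5 [171, 133, 94] -15.0 [168, 129, 90] -13.5 [168, 130, 91] -12.0 [172, 134, 94] -10.5 [183, 145, 103] -9.0 [200, 160, 114] -7.5 [217, 175, 126] -6.0 [223, 182, 131] -4.5 [220, 180, 130] -3.0 [209, 170, 124] -1.5 [185, 152, 113] 0.0 [156, 134, 100] 1.5 [136, 124, 92] 3.0 [124, 120, 86] 4.5 [116, 120, 82] 
z 0.06 lat [-0.02   0.035]: -21.0 [168, 137, 102] -19.5 [141, 117, 91] -18.0 [103, 90, 78] -16.5 [82, 75, 71] -15.0 [88, 80, 73] -13.5 [113, 98, 82] -12.0 [147, 122, 95] -10.5 [177, 145, 107] -9.0 [201, 164, 119] -7.5 [219, 180, 130] -6.0 [225, 187, 135] -4.5 [221, 181, 131] -3.0 [203, 164, 118] -1.5 [166, 131, 95] 0.0 [130, 100, 71] 1.5 [112, 84, 59] 3.0 [108, 79, 56] 4.5 [111, 80, 56] 
z 0.06 lat [0.08  0.115]: -21.0 [185, 149, 108] -19.5 [185, 150, 109] -18.0 [183, 148, 107] -16.5 [179, 144, 104] -15.0 [174, 140, 101] -13.5 [171, 139, 100] -12.0 [173, 141, 101] -10.5 [184, 150, 108] -9.0 [201, 165, 119] -7.5 [217, 178, 129] -6.0 [222, 183, 133] -4.5 [217, 178, 129] -3.0 [199, 163, 
[... 1815 characters left out ...]
0, 104] -15.0 [176, 153, 122] -13.5 [189, 165, 131] -12.0 [189, 164, 130] -10.5 [182, 158, 125] -9.0 [175, 151, 119] -7.5 [179, 155, 122] -6.0 [191, 167, 134] -4.5 [197, 174, 142] -3.0 [198, 177, 148] -1.5 [197, 178, 150] 0.0 [190, 172, 147] 1.5 [179, 163, 139] 3.0 [171, 156, 134] 4.5 [168, 154, 133] 
z 0.147 lat [0.12  0.145]: -21.0 [162, 114, 79] -19.5 [159, 113, 78] -18.0 [154, 112, 79] -16.5 [145, 110, 80] -15.0 [135, 107, 79] -13.5 [124, 100, 75] -12.0 [114, 95, 72] -10.5 [117, 98, 75] -9.0 [139, 118, 91] -7.5 [168, 145, 113] -6.0 [191, 167, 132] -4.5 [198, 174, 139] -3.0 [200, 175, 140] -1.5 [199, 175, 140] 0.0 [198, 174, 138] 1.5 [196, 171, 136] 3.0 [193, 168, 134] 4.5 [190, 166, 131]
```

Both cameras agree that the caddy is square to the tier and 1.2–1.9 mm proud. One last nudge of 1.5 mm, to TCP tx −17.1 mm.

Run:
```python
from h import *
for x in(-.035,-.0171): plan(ori(50),BAY+.0127*TIERY+x*TIERX+[0,0,.034],False)
```

```text
t 18.55 tcp [0.5715 0.0142 0.0727] j [ 0.35  0.68  1.84 -0.87  0.98  0.8 ] gap 0.0881 grip 0.0 F [ 0.2 -0.8 -0.4]
calls 1 trans [-0.342, 0.007, 0.541] rot [-0.001, 0.002, 0.002] dist 0.128
t 18.55 tcp [0.5715 0.0142 0.0727] j [ 0.35  0.68  1.84 -0.87  0.98  0.8 ] gap 0.0881 grip 0.0 F [ 0.2 -0.8 -0.4]
calls 1 trans [-0.411, 0.007, 0.599] rot [-0.001, 0.002, 0.002] dist 0.145
```

Emit:
{"op": "drive_tool", "data": {"steps": [{"translation": [0.08,0,0.16],"rotation": [0,0,0],"gripper": 1},{"translation": [-0.05,0.004,0.29],"rotation": [0,0.002,0.002],"gripper": 1},{"translation": [-0.2,0.006,0.42],"rotation": [0,0.002,0.002],"gripper": 1},{"translation": [-0.3,0.007,0.505],"rotation": [0,0.002,0.002],"gripper": 1},{"translation": [-0.342,0.007,0.541],"rotation": [0,0.002,0.002],"gripper": 1},{"translation": [-0.342,0.007,0.541],"rotation": [0,0.002,0.002],"gripper": 1}]}}

```text
time_s: 19.15
tcp_pos: [0.5944, -0.108, 0.0328]
ee_rot: [0.262, 0.601, 0.723, -0.22]
contact_force: [-0.5, 0.3, -0.0]
finger_gap: 0.0877
grip_force: 0.0
```

Run:
```python
from h import *
plan(ori(50),BAY+.0127*TIERY-.0171*TIERX+[0,0,.034],False)
```

```text
t 19.15 tcp [ 0.5944 -0.108   0.0328] j [ 0.13  0.75  1.85 -1.05  0.83  0.8 ] gap 0.0877 grip 0.0 F [-0.5  0.3 -0. ]
calls 1 trans [-0.064, 0.01, 0.046] rot [-0.007, -0.0, -0.003] dist 0.016
```

Emit:
{"op": "drive_tool", "data": {"steps": [{"translation": [-0.02,0.005,0.015],"rotation": [-0.007,0,-0.003],"gripper": 1},{"translation": [-0.04,0.005,0.03],"rotation": [-0.007,0,-0.003],"gripper": 1},{"translation": [-0.052,0.005,0.037],"rotation": [-0.007,0,-0.003],"gripper": 1},{"translation": [-0.052,0.005,0.037],"rotation": [-0.007,0,-0.003],"gripper": 1}]}}

```text
time_s: 19.55
tcp_pos: [0.599, -0.1177, 0.0346]
ee_rot: [0.264, 0.598, 0.725, -0.217]
contact_force: [0.3, 0.0, -0.8]
finger_gap: 0.0876
grip_force: 0.0
```

Run:
```python
from h import *
st,p,R=cur();tp=p-BAY;print('tcp tx',tp@TIERX,st['contact_force'],'yaw',np.degrees(np.arctan2(R[1,1],R[0,1])))
plan(ori(50),BAY+(tp@TIERY)*TIERY-.0171*TIERX+[0,0,.034],False)
```

```text
tcp tx -0.022365569270457433 [ 0.33371367  0.02357875 -0.83921189] yaw 11.042622675174373
t 19.55 tcp [ 0.599  -0.1177  0.0346] j [ 0.12  0.74  1.85 -1.07  0.82  0.79] gap 0.0876 grip 0.0 F [ 0.3  0.  -0.8]
calls 1 trans [-0.018, -0.0, 0.019] rot [0.005, -0.0, 0.003] dist 0.005
```

Emit:
{"op": "drive_tool", "data": {"steps": [{"translation": [-0.007,0,0.007],"rotation": [0.005,0,0.003],"gripper": 1},{"translation": [-0.014,0,0.014],"rotation": [0.005,0,0.003],"gripper": 1},{"translation": [-0.018,0,0.018],"rotation": [0.005,0,0.003],"gripper": 1},{"translation": [-0.018,0,0.018],"rotation": [0.005,0,0.003],"gripper": 1},{"translation": [-0.018,0,0.018],"rotation": [0.005,0,0.003],"gripper": 1}]}}

```text
time_s: 20.05
tcp_pos: [0.6001, -0.122, 0.0341]
ee_rot: [0.263, 0.599, 0.724, -0.217]
contact_force: [-1.8, 6.8, 3.5]
finger_gap: 0.0878
grip_force: 3.6
```

Run:
```python
from h import *
st,p,R=cur();tp=p-BAY;print('tcp tx',tp@TIERX,st['contact_force'],'yaw',np.degrees(np.arctan2(R[1,1],R[0,1])))
```

```text
tcp tx -0.017975448151347943 [-1.84906752  6.77669309  3.460264  ] yaw 10.822475299336736
```

Emit:
{"op": "drive_tool", "data": {"steps": [{"translation": [0.04,0,-0.033],"rotation": [0,0,0],"gripper": 1},{"translation": [0.11,0,-0.093],"rotation": [0,0,0],"gripper": 1},{"translation": [0.25,0,-0.25],"rotation": [0,0,0],"gripper": 1},{"translation": [0.4,0,-0.45],"rotation": [0,0,0],"gripper": 1},{"translation": [0.4,0,-0.6],"rotation": [0,0,0],"gripper": 1},{"translation": [0.4,0,-0.6],"rotation": [0,0,0],"gripper": 1}]}}

```text
time_s: 20.65
tcp_pos: [0.5754, 0.0165, 0.0765]
ee_rot: [0.265, 0.598, 0.725, -0.216]
contact_force: [-0.4, 0.1, 0.1]
finger_gap: 0.088
grip_force: 0.0
```

```bash
python3 prof.py | cut -c1-420
python3 - <<'E'
from h import *
a=dict(np.load('scene0.npz'))['pixels'].astype(int);b=dict(np.load('scene8.npz'));B=b['pixels'].astype(int)
for n,(x0,x1,y0,y1) in dict(cup=(284,318,176,212),adapter=(233,270,338,374),level=(215,295,78,122),weight=(296,340,64,106),scraper=(355,405,373,432)).items():
    print(n,np.abs(a-B)[y0:y1,x0:x1].mean().round(1))
print('cup mid edges', cur()[1])
E
```

```text
scene
z 0.06 lat [-0.085 -0.05 ]: -21.0 [167, 129, 91] -19.5 [170, 133, 95] -18.0 [170, 134, 96] -16.5 [168, 132, 94] -15.0 [164, 127, 90] -13.5 [162, 126, 89] -12.0 [166, 130, 92] -10.5 [177, 139, 99] -9.0 [194, 154, 110] -7.5 [212, 170, 122] -6.0 [222, 180, 129] -4.5 [223, 181, 130] -3.0 [215, 174, 126] -1.5 [196, 160, 117] 0.0 [166, 139, 104] 1.5 [140, 124, 92] 3.0 [127, 120, 86] 4.5 [120, 120, 84] 
z 0.06 lat [-0.02   0.035]: -21.0 [175, 142, 105] -19.5 [154, 127, 97] -18.0 [118, 101, 85] -16.5 [88, 80, 74] -15.0 [84, 77, 73] -13.5 [103, 91, 79] -12.0 [135, 113, 91] -10.5 [167, 137, 103] -9.0 [193, 157, 114] -7.5 [213, 175, 126] -6.0 [224, 185, 134] -4.5 [223, 184, 133] -3.0 [211, 172, 124] -1.5 [180, 144, 103] 0.0 [140, 109, 78] 1.5 [114, 86, 60] 3.0 [107, 79, 55] 4.5 [110, 79, 56] 
z 0.06 lat [0.08  0.115]: -21.0 [185, 149, 108] -19.5 [186, 150, 108] -18.0 [184, 149, 107] -16.5 [180, 146, 105] -15.0 [176, 142, 102] -13.5 [172, 139, 100] -12.0 [172, 139, 101] -10.5 [178, 145, 105] -9.0 [194, 157, 114] -7.5 [211, 173, 124] -6.0 [221, 182, 131] -4.5 [220, 181, 131] -3.0 [209, 171,
[... 1916 characters left out ...]
1, 157, 124] -7.5 [182, 158, 125] -6.0 [192, 168, 134] -4.5 [197, 174, 142] -3.0 [198, 177, 148] -1.5 [197, 177, 150] 0.0 [190, 172, 147] 1.5 [179, 163, 139] 3.0 [171, 156, 134] 4.5 [168, 153, 133] 
z 0.147 lat [0.12  0.145]: -21.0 [162, 114, 78] -19.5 [160, 113, 79] -18.0 [154, 112, 79] -16.5 [145, 110, 80] -15.0 [135, 107, 79] -13.5 [124, 100, 75] -12.0 [114, 95, 72] -10.5 [117, 98, 75] -9.0 [139, 118, 90] -7.5 [168, 145, 113] -6.0 [191, 166, 132] -4.5 [198, 174, 139] -3.0 [200, 175, 140] -1.5 [199, 175, 139] 0.0 [198, 174, 139] 1.5 [196, 171, 137] 3.0 [193, 168, 134] 4.5 [190, 165, 131] 
cup 3.7
adapter 2.8
level 3.5
weight 3.8
scraper 50.4
cup mid edges [0.57407773 0.01341008 0.07466902]
```

Front is now about 1 mm from flush, parallel at both ends. Raising the arm clear and checking the bystanders and contents numerically.

Run:
```python
from h import *
w=snap('wrist','wf');h=cv2.cvtColor(w['pixels'],cv2.COLOR_RGB2HSV).astype(int);H,S,V=h[...,0],h[...,1],h[...,2]
for n,m in dict(blue=(H>105)&(H<128)&(S>120)&(V>40),green=(H>45)&(H<85)&(S>90)&(V>30),amber=(H<13)&(S>185)&(V>60),).items():
    k,l,st,c=cv2.connectedComponentsWithStats(m.astype(np.uint8))
    for i in np.argsort(-st[1:,4])[:3]+1: print(n,c[i].round(),st[i])
ax=BAY+.0155*TIERY+.062*TIERX
E1=lambda x,y,z:np.round(proj(w,ax+x*TIERX+y*TIERY+[0,0,z]))
print('pred amber foot/shoulder/cap top',E1(-.0335,.067,.007),E1(-.0335,.067,.065),E1(-.0335,.067,.119),'blue',E1(.0335,.067,.007),E1(.0335,.067,.119),'jar top',E1(-.0335,-.067,.071))
```

```text
blue [376. 405.] [367 393  21  24 325]
green [247. 392.] [218 383  58  19 960]
amber [637.  33.] [633   5   7  53 242]
pred amber foot/shoulder/cap top [392. 328.] [400. 390.] [408. 461.] blue [383. 353.] [395. 470.] jar top [245. 397.]
```

Emit:
{"op": "drive_tool", "data": {"steps": [{"translation": [-0.1,0,-0.15],"rotation": [0,0,0],"gripper": 1},{"translation": [-0.2,0,-0.35],"rotation": [0,0,0],"gripper": 1},{"translation": [-0.3,0,-0.55],"rotation": [0,0,0],"gripper": 1},{"translation": [-0.4,-0.2,-0.75],"rotation": [0,0,0],"gripper": 1},{"translation": [-0.45,-0.4,-0.9],"rotation": [0,0,0],"gripper": 1},{"translation": [-0.45,-0.6,-0.9],"rotation": [0,0,0],"gripper": 1},{"translation": [-0.45,-0.6,-0.9],"rotation": [0,0,0],"gripper": 1}]}}

```text
time_s: 21.5
tcp_pos: [0.4425, 0.0338, 0.2702]
ee_rot: [0.262, 0.599, 0.723, -0.22]
contact_force: [0.6, -0.7, 0.3]
finger_gap: 0.0878
grip_force: 0.0
```

Run:
```python
from h import *
for n,rois in (('scene',dict(cup=(284,318,176,212),adapter=(233,270,338,374),scraper=(355,405,373,432))),('top',dict(scraper=(192,235,286,325),adapter=(238,268,190,218)))):
    a=dict(np.load(n+'0.npz'))['pixels'];B=snap(n)['pixels']
    for k,(x0,x1,y0,y1) in rois.items():
        d=np.abs(a.astype(int)-B)[y0:y1,x0:x1].mean()
        f=lambda I:np.array(np.nonzero(I[y0:y1,x0:x1].max(2)<50)).mean(1).round(1)
        print(n,k,d.round(1),'dark centroid',f(a),f(B) if k=='scraper' else '')
s=cur()[0];print(s['joint_vel'].round(2),s['time_s'])
```

```text
scene cup 7.1 dark centroid [nan nan] 
scene adapter 4.8 dark centroid [nan nan] 
scene scraper 6.8 dark centroid [30.7 24.2] [30.6 24.1]
top scraper 54.2 dark centroid [19.2 19.8] [17.5 32. ]
top adapter 1.2 dark centroid [nan nan] 
[-0.01  0.04 -0.05 -0.   -0.   -0.  ] 21.6<stdin>:6: RuntimeWarning: Mean of empty slice.
  ret = um.true_divide(
```

Run:
```python
import cv2,numpy as np
I=cv2.imread('pics/wf.png')[:,:,::-1]
for y in range(320,475,10): print(y,I[y,380:440:8].tolist())
print('brush col',[I[y,320].tolist() for y in range(340,470,15)])
```

```text
320 [[199, 174, 134], [199, 174, 134], [199, 174, 134], [198, 174, 134], [198, 174, 133], [44, 35, 27], [42, 34, 27], [40, 31, 25]]
330 [[199, 174, 135], [199, 175, 136], [199, 174, 134], [199, 174, 135], [199, 174, 134], [166, 142, 107], [40, 33, 27], [39, 31, 25]]
340 [[197, 173, 132], [196, 172, 132], [197, 172, 132], [196, 172, 131], [196, 172, 131], [196, 171, 131], [63, 52, 39], [37, 31, 25]]
350 [[72, 69, 68], [83, 81, 82], [91, 90, 90], [92, 90, 91], [91, 90, 91], [91, 90, 90], [90, 90, 90], [68, 67, 67]]
360 [[73, 71, 70], [101, 101, 102], [101, 102, 102], [102, 101, 103], [101, 101, 103], [99, 98, 99], [88, 87, 88], [101, 101, 102]]
370 [[75, 73, 73], [75, 73, 74], [100, 100, 102], [111, 111, 113], [110, 111, 113], [110, 111, 114], [110, 111, 112], [110, 111, 113]]
380 [[73, 73, 74], [75, 74, 75], [73, 72, 73], [73, 73, 73], [73, 72, 73], [75, 75, 76], [73, 73, 74], [72, 72, 73]]
390 [[129, 78, 36], [145, 88, 39], [155, 95, 43], [163, 102, 47], [161, 98, 42], [154, 92, 38], [103, 85, 62], [122, 104, 77]]
400 [[37, 67, 121], [137, 82, 37], [114, 68, 39], [96, 73, 64], [110, 
[... 315 characters left out ...]
, 73, 39], [92, 75, 41], [92, 75, 40], [91, 75, 40], [92, 75, 41], [91, 75, 40], [92, 75, 40]]
440 [[30, 28, 29], [31, 29, 30], [30, 27, 28], [29, 27, 28], [29, 27, 28], [32, 30, 30], [30, 28, 29], [30, 28, 28]]
450 [[29, 27, 28], [29, 27, 28], [28, 26, 28], [27, 26, 27], [28, 26, 29], [28, 28, 28], [27, 24, 26], [24, 23, 26]]
460 [[27, 27, 28], [27, 26, 29], [26, 24, 28], [25, 25, 27], [27, 25, 27], [25, 25, 27], [28, 28, 28], [27, 26, 28]]
470 [[25, 25, 27], [25, 25, 27], [26, 25, 27], [25, 26, 27], [23, 22, 24], [25, 24, 26], [25, 25, 26], [27, 28, 29]]
brush col [[85, 83, 85], [71, 70, 69], [72, 71, 72], [64, 44, 32], [92, 58, 39], [116, 74, 50], [91, 75, 40], [28, 28, 30], [26, 26, 28]]
```

The amber shoulder and black cap, the blue body, the jar lid and the brush knob all appear in the wrist image where upright items should be. Handing in.

```bash
python3 -c "
from h import *
print(bot.finish_job())"
```

```text
the job is handed in; nothing more can be done
None
```

I handed the job in at about 22 s: both bottles stand upright in their own caddy cells (blue in b, amber in c), and the caddy is square under the lower tier, its front about 1 mm short of flush; I found no bystander moved, but I didn't re-check the weight, level or tin at the very end.

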